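# Snap the drift pin into the tool rack's spring clips

### The arm

A 6-joint arm with a two-finger parallel gripper is mounted at the origin on the work surface. World frame = base frame: x ahead of the robot, y to its left, z up, the work surface at z = 0. Lengths are in m, angles in rad, forces in N, time in s.
With the tool pointing down it reaches from about 0.325 to 0.75 m from the base axis. Payload 7.6 kg.
Tool frame: the origin (TCP) lies at the very end of the fingers, on their centre line; the grasp point (between the pads) lies 19 mm behind it; z points along the fingers, y is the direction in which the jaws open and shut (so a half turn about z gives the same grasp; the last joint's range is limited). The gripper opens to 85 mm and grips with 20 to 120 N. Pads are 22 mm wide; open, the fingers measure 114 mm over their backs; the gripper's body (76 mm by 85 mm) begins 54 mm behind the grasp point. The pads swing forward as they close: fully open they stand 13 mm farther back than shut.
Start: joints at [1.186, 0.052, 1.401, -0, 1.689, -0.07], TCP at [0.163, 0.499, 0.231] pointing down, gripper open.
Joint ranges: [-2.9, 2.9], [-0.91, 2.17], [0.12, 2.37], [-1.06, 4.2], [0.26, 2.73], [-2.93, 2.93]. Speed limits (rad/s): [2.57, 2.57, 3.01, 3.14, 3.14, 3.14].

### API

Orientations are given as a unit quaternion [w, x, y, z].
In Python, from plant import observe, camera, camera_info, finish_job gives the robot as it stands.
- The arm moves only by the shell command python3 -m crank 'ROWS'. ROWS is JSON, a list of rows, each an object of numbers: "dx", "dy", "dz": the shift along the tool's x, y, z in mm; "ax", "ay", "az": the turn, a rotation vector about the tool's x, y, z in rad; "fingers": the finger opening in mm, from 0 to 85.4. A call has 1 to 8 rows; each row is the pose to reach, as a shift and turn from the pose measured when the call began, along the tool's axes at that moment; what a row does not reach only later rows make up. A row lasts 1/12 s, in which the tool goes at most 41.7 mm and 7.16 degrees, less where a joint would pass 70% of its speed; a pose out of reach is approached as far as the arm can. A call with a gripper value outside its range is refused whole. The fingers move at their own pace and stop on an object; the grip force is fixed at half the most. Time passes only in rows, so rows that repeat a pose let the fingers close. It gives the time, the measured TCP pose, the force and the opening at its end, in the units of the state.
- observe(): the state, without advancing time (a new reading comes with each control period).
- camera(name): name is "scene" or "top" or "wrist"; returns the picture (384x512x3 uint8, red, green, blue); there is no depth.
- camera_info(name): a dict with "K" (3x3 intrinsics, pixels), "pose" (4x4, takes a point from camera to world coordinates). Camera axes: x right, y up, looking along -z (the intrinsics and any distortion apply to the point x, -y, -z); pixel columns grow to the right and rows downward; lengths in m; the calibration is good to about 2 mm. The wrist camera is an equidistant fisheye: a pixel r from the principal point sees the ray r / f radians off the axis. A picture is of the moment at which its call begins: read the wrist's pose just before it. camera_info takes no time and is no camera call; for the wrist camera it gives the pose at the moment of the call.
- finish_job(): hands the job in, once; it reports no verdict.
The state is a dict: "clock": time; "q": joint angles; "joint_velocities": joint speeds; "tau": joint torques, N m; "eef_pos": TCP position; "orientation": TCP orientation; "wrist_force": force on the tool from outside, world axes, zero at the start; "torque": the same for the moment, N m; "opening": finger opening in m.
Only numpy, scipy, OpenCV 4.12 (cv2) and the standard library are available. Lean on these libraries where they do the work, as an engineer would, in place of code of your own. Each camera call takes 0.05 s, during which the arm holds its last target. There are 200 camera calls.

### The job

Put the steel drift pin that lies in the V-blocks back on the tool rack: into the empty pair of spring clips that fits its thickness, with its point away from the robot. Press it down gently, one clip after the other if need be, until both clips have snapped round it and it sits fully home in both, then let go; leave the other things on the bench where they are.

Things in the scene. Friction and masses are not known exactly. Their poses are not given: they have to be found in the camera images.
- drift_mid (a point): Drift pin: loose bare-steel tapered bar, 228 mm long, about 0.34 kg, lying level in two V-blocks, axis 50 mm above the bench. The point is on its axis, half-way along the straight 16 mm round shaft (-75 to +75 mm in x), practically the centre of mass. x runs along the pin: at -x a round striking head (22 mm wide, 18 mm long), at +x a taper to the 6 mm point.
- drift_point (a point): The pointed end of the drift pin, on its axis, 135 mm along +x from drift_mid.
- vblocks: Two fixed steel V-blocks on a base plate (160 x 70 x 6 mm) that carry the pin, each 30 mm long in x, 50 mm wide, 50 mm high, centred at x = -50 and +50 mm; the 70 mm of shaft between them is free to grasp. Origin: centre of the plate's underside, on the bench; x along the pin.
- rack: The tool rack: fixed plywood board 200 x 235 x 12 mm, origin at the centre of its underside, with three clip holders side by side, 72 mm apart in y, in any order. One fits the drift pin (lane_wide); two are for 10 mm tools (mouth 19 mm wide), one of these empty, the other holding a pin punch.
- lane_wide: The holder that fits the pin: foot strip 170 x 34 x 4 mm, pairs of slotted posts at both ends (x = +-68 mm, 27 mm apart, 38 mm high), and between them a bar, 14 mm wide, with two spring clips for a 16 mm shaft, at x = +-50 mm, each 12 mm long, mouth 30 mm wide. Origin: centre of the underside, 12 mm above the bench. x runs along it away from the robot, where the pin's point shall look; z up.
- seat_near (a point): Near clip, x = -50 mm: nominal place of a home pin's axis, 46 mm above lane_wide's origin. The bar is bolted in its slots anywhere within 10 mm above or below that and up to 2.3 deg off level, so each clip is up to 12 mm off in height: not measured, it has to be felt. The bar's top is 24 mm below the seated axis. Pressing the pin on a clip's seat with over 30 N damages it.
- seat_far (a point): The same for the far clip, x = +50 mm. Each clip is two springy steel fingers with flared lips, up to 18 mm above the seated axis, that catch a shaft up to 5 mm off to the side. The shaft touches the lips about 10 mm above home, passes the narrowest place about 5.5 mm above home at a push of about 10 N per clip, then rests on a solid seat.
- clip_near_left (a joint): How far the left (+y) spring finger of the near clip (x = -50 mm) is spread, rad: 0 when the clip is empty, about 0.16 when the shaft passes the narrowest place, about 0.04 when the shaft is fully home.
- clip_near_right (a joint): The same for the right (-y) finger of the near clip.
- clip_far_left (a joint): The same for the left (+y) finger of the far clip (x = +50 mm).
- clip_far_right (a joint): The same for the right (-y) finger of the far clip.
- punch: Bystander: a pin punch of 10 mm diameter, 195 mm long, clipped in another holder of the rack. Origin on its axis.
- paste: Bystander: a closed round tin, 76 mm wide, 60 mm high. Origin: centre of its underside.
- offcut: Bystander: a flat steel plate with three drill marks, 150 x 90 x 12 mm, lying on the bench. Origin: centre of its underside.
- clamp: Bystander: a bar clamp lying on the bench, bar 300 mm long. Origin: under the middle of its bar.
- magnet: Bystander: a flat square holding magnet, 85 x 85 x 16 mm. Origin: centre of its underside.
- discs: Bystander: a stack of grinding discs, 115 mm wide, 36 mm high. Origin: centre of its underside.
There are look-alikes about, which are no part of the job. Of the things that look like the part that bears drift_mid, the smallest one is meant.

How it is judged:
At the end, for the whole second after the job is handed in: The drift pin is fully down in both wide clips, point away from the robot: fingers closed round it (each spread under 0.1 rad, one or both of a clip over 0.02), its middle within 16 mm along and 4 mm across of the holder's centre, aligned within 0.1 rad; released and at rest (value of joint each of clip_near_left, clip_near_right, clip_far_left, clip_far_right below 0.1 rad and value of joint any of clip_near_left, clip_near_right above 0.02 rad and value of joint any of clip_far_left, clip_far_right above 0.02 rad and angle between the x axis of drift_mid and the x axis of lane_wide, either way round below 0.1 rad and z of drift_mid in the frame of lane_wide between 0.0335 and 0.0585 m and y of drift_mid in the frame of lane_wide between -0.004 and 0.004 m and x of drift_mid in the frame of lane_wide between -0.016 and 0.016 m and x of drift_point in the frame of lane_wide above 0.1 m and linear speed of drift below 0.02 m/s); the robot touches nothing.
It fails at once if the pin is pressed on a clip's seat with more than 30 N (contact force between drift and clip_near_c0 above 30 N or contact force between drift and clip_far_c0 above 30 N).
It fails at once if a bystander is moved: the clipped punch by more than 10 mm, another by more than 30 mm (distance of punch from where it was at the start of the episode above 0.01 m or distance of any of paste, offcut, clamp, magnet, discs from where it was at the start of the episode above 0.03 m).
It also fails if it takes over 58 s, if anything falls off the work surface, if the arm or the gripper's body presses on something with over 40 N, if the wrist force passes 120 N, or if a joint passes its speed limit or range.

## Working session

There is one attempt and no reset: what is moved stays moved. The work goes in short steps, Python scripts to look and compute and a shell command to move; the robot and the scene stay as the last step left them, time stands still between calls to the robot, and variables do not carry over. Pictures are saved under pics/ and viewed, about 8 in all and at most 12, crops included, and the job is handed in when it is done.

```bash
mkdir -p pics; ls; python3 - <<'E'
from plant import *
import cv2, numpy as np, json
print(observe())
for n in ("scene","top"):
    im=camera(n); cv2.imwrite(f"pics/{n}0.png",im[:,:,::-1])
    i=camera_info(n); print(n,np.round(i["K"],2).tolist(),np.round(i["pose"],4).tolist(), [k for k in i])
a=cv2.imread("pics/top0.png"); cv2.imwrite("pics/top0b.png",cv2.resize(a,(800,600),interpolation=cv2.INTER_CUBIC))
E
```

```text
pics
{'clock': 0.0, 'q': array([ 1.18567419e+00,  5.28346687e-02,  1.40172046e+00,  7.30007329e-06,
        1.68860089e+00, -7.02655172e-02]), 'joint_velocities': array([ 0.0014051 ,  0.00203139, -0.00054445,  0.00063573,  0.00028616,
        0.00156502]), 'tau': array([-4.19065063e-04, -3.81659031e+01, -3.60192204e+01, -1.03534594e-04,
        6.10139294e-03,  4.63585479e-05]), 'eef_pos': array([0.1624285 , 0.49892697, 0.23047568]), 'orientation': array([-1.79980848e-04,  1.56778371e-01,  9.87633501e-01, -7.60684305e-04]), 'wrist_force': array([ 0.93619573,  0.58722224, -0.26102141]), 'torque': array([-0.01853337,  0.04908458, -0.01072138]), 'opening': 0.08544535196489159}
scene [[436.15, 0.0, 257.04], [0.0, 436.15, 199.92], [0.0, 0.0, 1.0]] [[0.6185, -0.6131, 0.4915, 1.1014], [0.7857, 0.4751, -0.3962, -0.4251], [0.0094, 0.6312, 0.7756, 1.0497], [0.0, 0.0, 0.0, 1.0]] ['K', 'pose']
top [[359.97, 0.0, 255.65], [0.0, 359.97, 185.78], [0.0, 0.0, 1.0]] [[-0.0126, 0.9969, -0.0779, 0.3736], [-0.9999, -0.0129, -0.0037, 0.0378], [-0.0047, 0.0779, 0.997, 1.0887], [0.0, 0.0, 0.0, 1.0]] ['K', 'pose']
```

View pics/top0b.png

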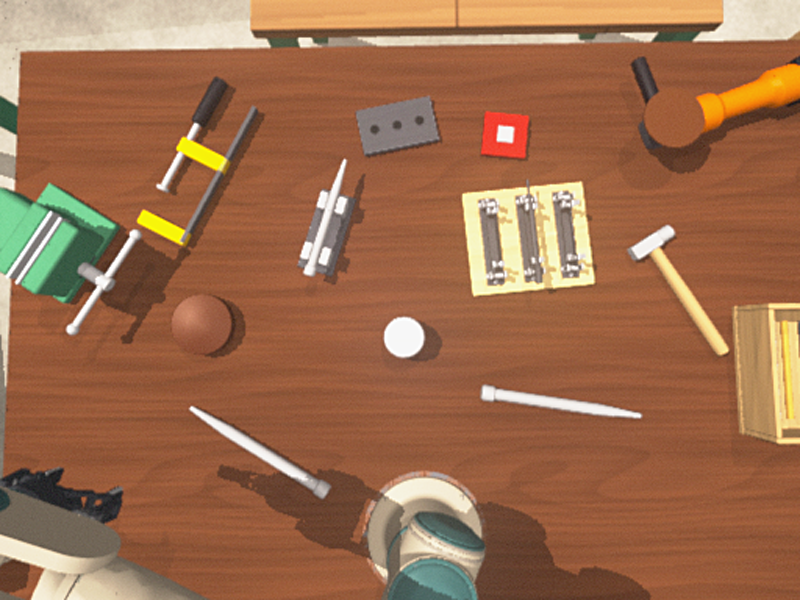

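View pics/scene0.png

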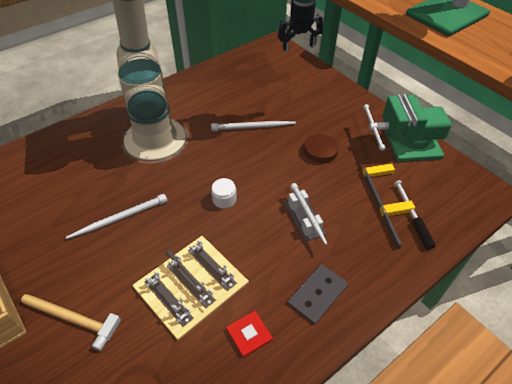

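The top view (800-px scale) shows three pin-like things. One lies in the V-blocks at (325,218), and two lie bare on the bench at (260,450) and (560,402). The V-block pin fits the description and also looks the shortest. The punch is in the middle holder at (530,235), so the wide holder is either the left one (492,240) or the right one (568,233). I'll confirm with one enlarged crop.

```bash
cat > h.py <<'E'
from plant import *
import numpy as np, cv2
def ray(n,px):
    i=camera_info(n);K=np.array(i["K"]);T=np.array(i["pose"])
    p=np.linalg.inv(K)@np.array([px[0],px[1],1.0]); d=T[:3,:3]@np.array([p[0],-p[1],-p[2]])
    return T[:3,3],d/np.linalg.norm(d)
def onz(n,px,z):
    o,d=ray(n,px); return o+d*(z-o[2])/d[2]
def proj(n,P):
    i=camera_info(n);K=np.array(i["K"]);T=np.array(i["pose"])
    c=T[:3,:3].T@(np.array(P)-T[:3,3]); u=K@np.array([c[0],-c[1],-c[2]]); return u[:2]/u[2]
def tri(a,b):
    (o1,d1),(o2,d2)=ray("scene",a),ray("top",b)
    A=np.stack([d1,-d2],1); s=np.linalg.lstsq(A,o2-o1,rcond=None)[0]
    p,q=o1+s[0]*d1,o2+s[1]*d2; return (p+q)/2,np.linalg.norm(p-q)
E
python3 - <<'E'
import cv2,numpy as np
from h import onz
t=cv2.imread("pics/top0.png");s=cv2.imread("pics/scene0.png")
f=lambda a,w,h:cv2.resize(a,(w,h),interpolation=cv2.INTER_CUBIC)
# top rack x 290..386,y 112..194 ; vblock x 180..236 y 96..184 ; scene rack 130..250, 234..338
A=f(t[112:192,290:385],475,400); B=f(t[96:184,180:234],245,400)
cv2.imwrite("pics/c1.png",np.hstack([A,B]))
C=f(s[232:340,130:250],600,540);cv2.imwrite("pics/c2.png",C)
m=cv2.inRange(cv2.cvtColor(t,cv2.COLOR_BGR2HSV),(0,0,165),(180,50,255))
n,l,st,ce=cv2.connectedComponentsWithStats(m)
for i in range(1,n):
    if st[i,4]>150:
        r=cv2.minAreaRect(np.argwhere(l==i)[:,::-1].astype(np.float32)); print(st[i],np.round(ce[i],1),np.round(r[1],1))
E
```

```text
[   0    0  173   68 5407] [74.8 17.7] [172.  67.]
[ 444    0   68   26 1316] [483.8  12.7] [25. 67.]
[230  22 144   7 614] [301.8  25.1] [  5. 143.]
[  0  81  10  20 154] [ 4.4 90.8] [19.  9.]
[192 102  30  75 573] [207.2 141. ] [17.9 77.1]
[  0 135  34 113 443] [  7.5 187.3] [ 21.9 115.7]
[404 144  28  22 259] [417.1 154.5] [ 9.4 29.4]
[ 43 147  46  67 421] [ 64.4 179.1] [20.5 78.8]
[246 203  26  26 535] [258.2 215.4] [25. 25.]
[308 246 103  22 678] [354.7 257.4] [103.6   9.2]
[121 260  89  58 618] [165.9 288.5] [102.6   7. ]
[244 306  58  22 559] [273.6 314.6] [57.7 17.7]
[  0 343  46  23 485] [ 21.6 354.9] [48.3 11.3]
[264 342  34  17 212] [279.4 350. ] [33.3 11.1]
[ 20 366  23  18 197] [ 30.2 377.9] [18.3 19.2]
```

View pics/c1.png

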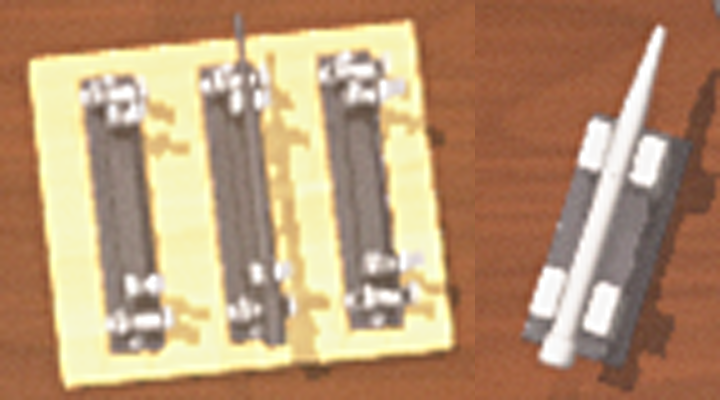

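View pics/c2.png

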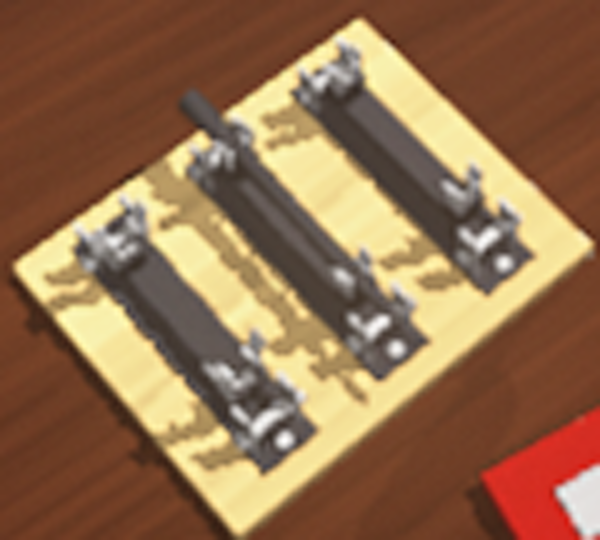

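The crop shows the pin in the V-blocks with its head near at crop px (555,350) and its point away at (658,30). It is 77 px long against 103 px for the two bench look-alikes, so it is the smallest and the one meant. The punch is in the middle lane. The left and right lanes are empty, and their mouth widths are too coarse to tell apart here, so I'll check with the wrist camera. Next I'll locate the pin and rack.

```bash
python3 - <<'E'
from h import *
t=cv2.imread("pics/top0.png");s=cv2.imread("pics/scene0.png")
# point & head from crops (crop scale)
def c(u,v): return np.array([180+(u-475)*54/245,96+v*88/400])
tip=onz("top",c(659,28),.05); hd=onz("top",c(556,362),.053)
print("tip",tip.round(4),"head",hd.round(4),np.linalg.norm(tip-hd).round(4))
d=(tip-hd)[:2]; d/=np.linalg.norm(d); print("yaw",np.arctan2(d[1],d[0]).round(4),"mid",(tip[:2]-.135*d).round(4),proj("scene",[*tip[:2],.05]).round(1))
# whole-pin line fit by rows of bright mask
m=cv2.inRange(cv2.cvtColor(t,cv2.COLOR_BGR2HSV),(0,0,150),(180,60,255))
pts=[]
for v in range(104,118):
    x=np.flatnonzero(m[v,195:235])+195
    if len(x): pts.append(onz("top",(x.mean(),v),.055 if v>112 else .052)[:2])
for v in range(134,148):
    x=np.flatnonzero(m[v,195:225])+195
    if len(x): 
        pts.append(onz("top",(x.mean(),v),.056)[:2])
pts=np.array(pts); vx=cv2.fitLine(pts.astype(np.float32),cv2.DIST_HUBER,0,.001,.001).ravel(); vx[:2]*=np.sign(vx[0])
print("fit yaw",np.arctan2(vx[1],vx[0]),vx)
for im,n in((t,"top"),(s,"scene")):
    m=cv2.inRange(cv2.cvtColor(im,cv2.COLOR_BGR2HSV),(18,50,120),(35,200,255))
    if n=="top": m[:, :280]=0;m[:,400:]=0;m[:100]=0
    else: m[:,:125]=0;m[:,260:]=0;m[:225]=0
    cs=max(cv2.findContours(m,0,1)[0],key=cv2.contourArea)
    q=cv2.boxPoints(cv2.minAreaRect(np.array([onz(n,p[0],.012)[:2]*1000 for p in cs],np.float32)))/1000
    ctr=q.mean(0); e=[q[1]-q[0],q[2]-q[1]]; L=[np.linalg.norm(a) for a in e]
    k=int(np.argmax([abs(a[0]) for a in e])); a=e[k]*np.sign(e[k][0])
    print(n,"rack",ctr.round(4),np.round(L,3),"yaw",np.arctan2(a[1],a[0]).round(4))
    x=a/np.linalg.norm(a); y=np.array([-x[1],x[0]])
    for j in(1,0,-1): print(j,(ctr+y*.072*j).round(4))
E
```

```text
tip [0.7034 0.1421 0.05  ] head [0.4861 0.2086 0.053 ] 0.2273
yaw -0.297 mid [0.5743 0.1816] [326.4 242.8]
fit yaw -0.30989152 [ 0.95236665 -0.3049553   0.6390741   0.16280739]
top rack [ 0.5561 -0.2069] [0.237 0.202] yaw 0.0855
1 [ 0.55   -0.1351]
0 [ 0.5561 -0.2069]
-1 [ 0.5623 -0.2786]
scene rack [ 0.5586 -0.21  ] [0.236 0.203] yaw 0.0837
1 [ 0.5526 -0.1383]
0 [ 0.5586 -0.21  ]
-1 [ 0.5646 -0.2818]
```

```bash
cat > go.py <<'E'
# usage: go.py x y z yaw_of_pin_axis(world, tool -x side) -> tool-frame shift in mm and turn
import sys
from plant import observe
import numpy as np
from scipy.spatial.transform import Rotation as R
o=observe(); q=o["orientation"]; T=R.from_quat([q[1],q[2],q[3],q[0]]); p=o["eef_pos"]
x,y,z,w=map(float,sys.argv[1:5])
c,s=np.cos(w),np.sin(w)
G=R.from_matrix(np.array([[-c,-s,0],[-s,c,0],[0,0,-1]]).T.T)
G=R.from_matrix(np.stack([[-c,-s,0],[-s,c,0],[0,0,-1]],1))
print("t",round(o["clock"],2),"p",p.round(4),"shift mm",np.round(T.inv().apply(np.array([x,y,z])-p)*1000,1),"turn",np.round((T.inv()*G).as_rotvec(),4),"F",o["wrist_force"].round(1),"M",o["torque"].round(2))
E
python3 go.py 0.48 -0.21 0.33 0.085
```

```text
t 0.1 p [0.1624 0.499  0.2306] shift mm [-521.5 -575.9  -98.7] turn [-1.400e-03 -3.000e-04 -3.998e-01] F [-0.2 -0.1  0.2] M [-0.07 -0.01 -0.01]
```

```bash
python3 -m crank '[{"dx":-20,"dy":-22,"dz":-40},{"dx":-50,"dy":-54,"dz":-75,"az":-0.05},{"dx":-80,"dy":-85,"dz":-98,"az":-0.1},{"dx":-105,"dy":-115,"dz":-98,"az":-0.15},{"dx":-130,"dy":-143,"dz":-98,"az":-0.2},{"dx":-158,"dy":-173,"dz":-98,"az":-0.25},{"dx":-185,"dy":-203,"dz":-98,"az":-0.3},{"dx":-212,"dy":-233,"dz":-98,"az":-0.4}]'; python3 go.py 0.48 -0.21 0.33 0.085
```

```text
t 0.1 p [0.1624 0.499  0.2306] shift mm [-521.5 -575.9  -98.7] turn [-1.400e-03 -3.000e-04 -3.998e-01] F [-0.2 -0.1  0.2] M [-0.07 -0.01 -0.01]schema error: expected keys dx, dy, dz, ax, ay, az, fingers
```

```bash
python3 -m crank '[{"dx":-20,"dy":-22,"dz":-40,"ax":0,"ay":0,"az":0,"fingers":85},{"dx":-50,"dy":-54,"dz":-75,"ax":0,"ay":0,"az":-0.05,"fingers":85},{"dx":-80,"dy":-85,"dz":-98,"ax":0,"ay":0,"az":-0.1,"fingers":85},{"dx":-105,"dy":-115,"dz":-98,"ax":0,"ay":0,"az":-0.15,"fingers":85},{"dx":-130,"dy":-143,"dz":-98,"ax":0,"ay":0,"az":-0.2,"fingers":85},{"dx":-158,"dy":-173,"dz":-98,"ax":0,"ay":0,"az":-0.25,"fingers":85},{"dx":-185,"dy":-203,"dz":-98,"ax":0,"ay":0,"az":-0.3,"fingers":85},{"dx":-212,"dy":-233,"dz":-98,"ax":0,"ay":0,"az":-0.4,"fingers":85}]'; python3 go.py 0.48 -0.21 0.33 0.085
```

```text
clock: 0.77
eef_pos: [0.2838, 0.2292, 0.3288]
orientation: [-0.0, -0.037, 0.999, -0.001]
wrist_force: [1.9, -0.5, -0.6]
opening: 0.0849
t 0.77 p [0.2838 0.2292 0.3288] shift mm [-163.  -452.6   -0.6] turn [-0.0013 -0.0002 -0.0105] F [ 1.9 -0.5 -0.6] M [-0.02 -0.02  0.  ]
```

```bash
python3 -m crank '[{"dx":-163,"dy":-452,"dz":0,"ax":0,"ay":0,"az":-0.01,"fingers":85},{"dx":-163,"dy":-452,"dz":0,"ax":0,"ay":0,"az":-0.01,"fingers":85},{"dx":-163,"dy":-452,"dz":0,"ax":0,"ay":0,"az":-0.01,"fingers":85},{"dx":-163,"dy":-452,"dz":0,"ax":0,"ay":0,"az":-0.01,"fingers":85},{"dx":-163,"dy":-452,"dz":0,"ax":0,"ay":0,"az":-0.01,"fingers":85},{"dx":-163,"dy":-452,"dz":0,"ax":0,"ay":0,"az":-0.01,"fingers":85},{"dx":-163,"dy":-452,"dz":0,"ax":0,"ay":0,"az":-0.01,"fingers":85},{"dx":-163,"dy":-452,"dz":0,"ax":0,"ay":0,"az":-0.01,"fingers":85}]' >/dev/null;  python3 go.py 0.48 -0.21 0.33 0.085
```

```text
t 1.43 p [ 0.4195 -0.0754  0.329 ] shift mm [ -49.  -139.2   -0.9] turn [-0.0012 -0.0002 -0.001 ] F [1.4 0.8 0.9] M [ 0.02  0.   -0.01]
```

```bash
python3 -m crank '[{"dx":-49,"dy":-139,"dz":0,"ax":0,"ay":0,"az":0,"fingers":85},{"dx":-49,"dy":-139,"dz":0,"ax":0,"ay":0,"az":0,"fingers":85},{"dx":-49,"dy":-139,"dz":0,"ax":0,"ay":0,"az":0,"fingers":85},{"dx":-49,"dy":-139,"dz":0,"ax":0,"ay":0,"az":0,"fingers":85},{"dx":-49,"dy":-139,"dz":0,"ax":0,"ay":0,"az":0,"fingers":85},{"dx":-49,"dy":-139,"dz":0,"ax":0,"ay":0,"az":0,"fingers":85}]' >/dev/null;  python3 go.py 0.48 -0.21 0.33 0.085
python3 - <<'E'
from h import *
i=camera_info("wrist"); im=camera("wrist"); cv2.imwrite("pics/w1.png",im[:,:,::-1])
np.savez("w1.npz",K=i["K"],T=i["pose"]); print(np.round(i["K"],1).tolist(),np.round(i["pose"],4).tolist())
cv2.imwrite("pics/w1b.png",cv2.resize(im[:,:,::-1],(800,600),interpolation=cv2.INTER_CUBIC))
E
```

```text
t 1.93 p [ 0.4799 -0.2107  0.3278] shift mm [-0.2  0.7 -2.2] turn [ 0.0005 -0.0024 -0.0029] F [-0.   0.7  0.5] M [ 0.03 -0.01  0.  ]
[[297.3, 0.0, 256.8], [0.0, 297.3, 191.3], [0.0, 0.0, 1.0]] [[-0.0825, -0.9616, -0.2618, 0.4127], [0.9966, -0.0794, -0.0223, -0.2165], [0.0007, -0.2628, 0.9649, 0.4708], [0.0, 0.0, 0.0, 1.0]]
```

View pics/w1b.png

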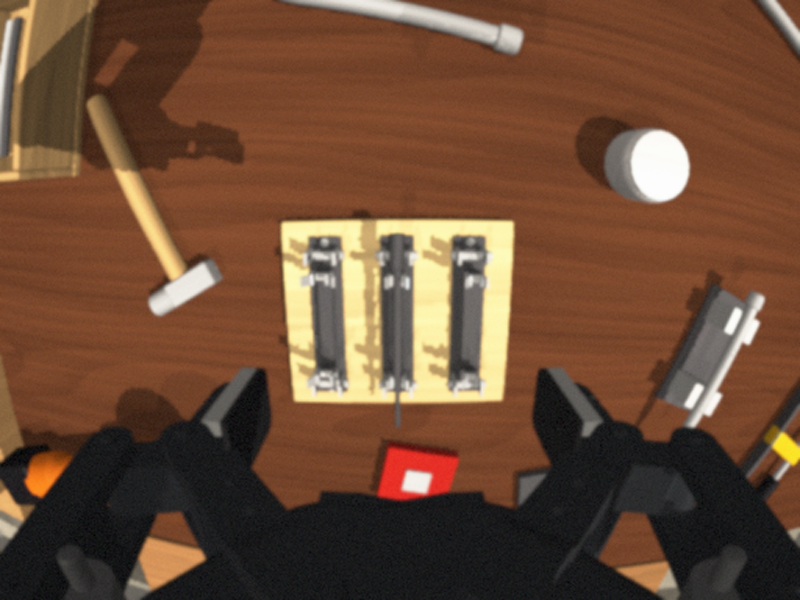

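The wrist view is upside-down: image up is towards the robot and image left is −y. The lanes are at columns 326, 397 and 468. The near clips are at row 282, and the one on the −y lane (303–340) looks wider than the one on the +y lane (455–485). I'll enlarge to confirm.

```bash
python3 - <<'E'
import cv2
a=cv2.imread("pics/w1.png")[138:262,178:330]
cv2.imwrite("pics/w1c.png",cv2.resize(a,None,fx=4.8,fy=4.8,interpolation=cv2.INTER_CUBIC)[:600,:800])
E
```

```text
(no output)
```

View pics/w1c.png

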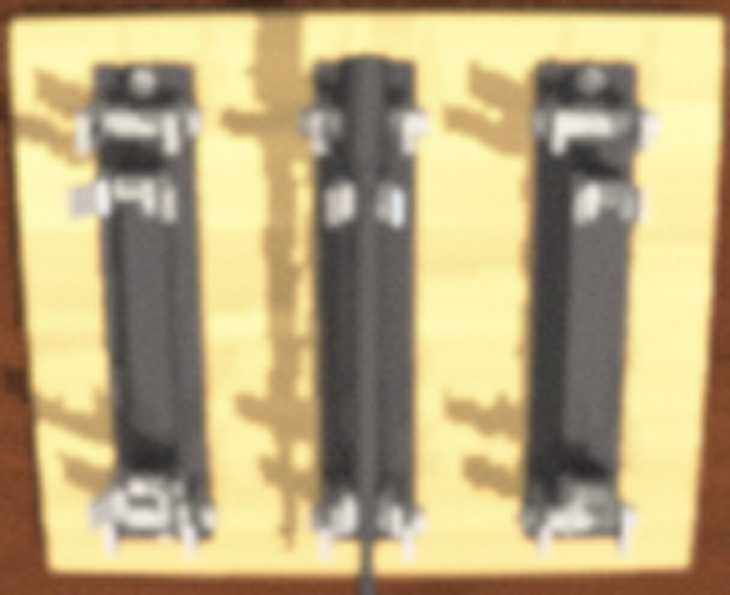

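The −y lane's near clip spans 70–178 px (108 px) against about 83 and 70 px for the other two, so the −y lane is lane_wide. Next I'll cast the clip and strip centres through the fisheye model to refine its pose.

```bash
cat >> h.py <<'E'
def wray(px,K,T):
    v=np.array([(px[0]-K[0,2])/K[0,0],(px[1]-K[1,2])/K[1,1]]); r=np.linalg.norm(v)
    u=v/r*np.sin(r) if r>0 else v; d=np.array([u[0],-u[1],-np.cos(r)]); return T[:3,3],T[:3,:3]@d
def wz(px,z,K,T):
    o,d=wray(px,K,T); return o+d*(z-o[2])/d[2]
E
python3 - <<'E'
from h import *
f=np.load("w1.npz");K,T=f["K"],f["T"]
c=lambda u,v:(178+u/4.8,138+v/4.8)
for nm,u,v,z in [("near strip mid",143,70,.016),("near posts l",84,130,.054),("near posts r",192,125,.054),("near clip",124,200,.075),("far posts L",103,512,.054),("far posts R",205,520,.054),("nail near",143,80,.016)]:
    print(nm,wz(c(u,v),z,K,T).round(4))
im=cv2.imread("pics/w1.png")
m=cv2.inRange(cv2.cvtColor(im,cv2.COLOR_BGR2HSV),(18,50,120),(35,220,255)); m[:,:170]=0;m[:,340:]=0;m[:130]=0;m[265:]=0
cs=max(cv2.findContours(m,0,1)[0],key=cv2.contourArea)
q=cv2.boxPoints(cv2.minAreaRect(np.array([wz(p[0],.012,K,T)[:2]*1000 for p in cs],np.float32)))/1000
print("rack",q.mean(0),[np.linalg.norm(q[1]-q[0]),np.linalg.norm(q[2]-q[1])],q.round(4).tolist())
for e in (q[1]-q[0],q[2]-q[1]):
  print(np.arctan2(e[1],e[0]))
E
```

```text
near strip mid [ 0.4803 -0.2869  0.016 ]
near posts l [ 0.494  -0.2981  0.054 ]
near posts r [ 0.4901 -0.2654  0.054 ]
near clip [ 0.5095 -0.2815  0.075 ]
far posts L [ 0.6195 -0.2891  0.054 ]
far posts R [ 0.6189 -0.2554  0.054 ]
nail near [ 0.4835 -0.2867  0.016 ]
rack [ 0.55534315 -0.2090275 ] [np.float32(0.23719624), np.float32(0.2016373)] [[0.4447999894618988, -0.09939999878406525], [0.4650000035762787, -0.3357999920845032], [0.6658999919891357, -0.31859999895095825], [0.6456999778747559, -0.08229999989271164]]
-1.4857249
0.08507138
```

```bash
python3 go.py 0.53 -0.282 0.23 0.085
```

```text
t 1.98 p [ 0.4798 -0.2098  0.3285] shift mm [-44.1 -76.1  98.5] turn [-0.0002 -0.0013 -0.0015] F [-0.7  0.2 -0.1] M [ 0.06  0.01 -0.05]
```

```bash
python3 -m crank '[{"dx":-44,"dy":-76,"dz":98,"ax":0,"ay":0,"az":0,"fingers":85},{"dx":-44,"dy":-76,"dz":98,"ax":0,"ay":0,"az":0,"fingers":85},{"dx":-44,"dy":-76,"dz":98,"ax":0,"ay":0,"az":0,"fingers":85},{"dx":-44,"dy":-76,"dz":98,"ax":0,"ay":0,"az":0,"fingers":85},{"dx":-44,"dy":-76,"dz":98,"ax":0,"ay":0,"az":0,"fingers":85},{"dx":-44,"dy":-76,"dz":98,"ax":0,"ay":0,"az":0,"fingers":85}]' >/dev/null
python3 - <<'E'
from h import *
i=camera_info("wrist"); im=camera("wrist"); cv2.imwrite("pics/w2.png",im[:,:,::-1])
K,T=np.array(i["K"]),np.array(i["pose"]); np.savez("w2.npz",K=K,T=T); print(observe()["eef_pos"],T[:3,3])
# rectified plan view at z=0.016 not needed: plain crop
cv2.imwrite("pics/w2b.png",cv2.resize(im[90:330,130:410,::-1],None,fx=2.5,fy=2.5,interpolation=cv2.INTER_CUBIC))
E
```

```text
[ 0.53029725 -0.28080943  0.23332398] [ 0.46249496 -0.28653905  0.37483735]
```

View pics/w2b.png

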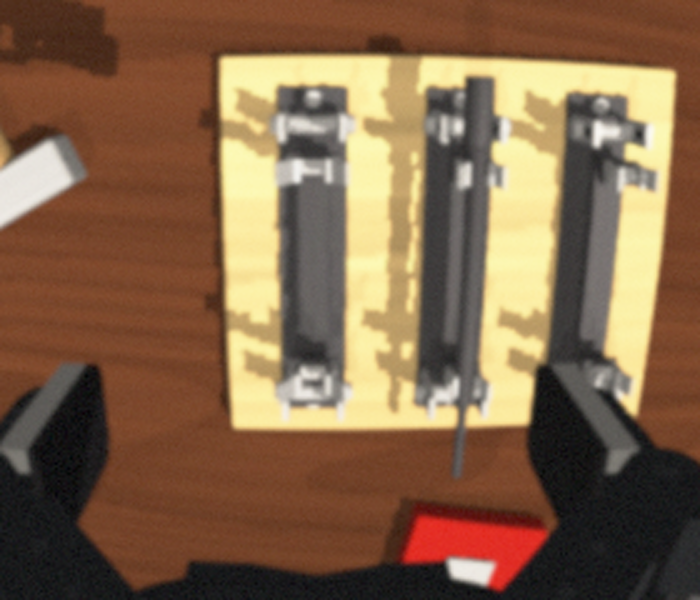

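lane_wide is at crop columns 278–346. The near posts are at (312,128), the near clip at (312,172), and the far clip and posts at (313,390).

```bash
python3 - <<'E'
from h import *
f=np.load("w2.npz");K,T=f["K"],f["T"]
c=lambda u,v:(130+u/2.5,90+v/2.5)
X=np.array([.9964,.0848]);Y=np.array([-.0848,.9964]);C=np.array([.5626,-.2804])
for nm,u,v,z in [("strip L",278,95,.016),("strip R",346,95,.016),("strip end",312,87,.016),("posts",312,128,.05),("clip",312,172,.075),("far posts",315,400,.05),("far clip",313,385,.072),("rackNL",219,55,.012),("rackNR",674,70,.012),("rackFL",234,429,.012)]:
    p=wz(c(u,v),z,K,T); e=p[:2]-C; print(nm,p.round(4),"lane xy",(X@e).round(4),(Y@e).round(4))
E
python3 go.py .5743 .1816 .20 -.305
```

```text
strip L [ 0.4838 -0.3036  0.016 ] lane xy -0.0805 -0.0164
strip R [ 0.481 -0.271  0.016] lane xy -0.0805 0.0162
strip end [ 0.4786 -0.2876  0.016 ] lane xy -0.0843 -0.0001
posts [ 0.495 -0.286  0.05 ] lane xy -0.0678 0.0001
clip [ 0.5105 -0.2845  0.075 ] lane xy -0.0523 0.0003
far posts [ 0.6252 -0.2737  0.05  ] lane xy 0.0629 0.0014
far clip [ 0.6067 -0.2761  0.072 ] lane xy 0.0443 0.0006
rackNL [ 0.4665 -0.334   0.012 ] lane xy -0.1003 -0.0452
rackNR [ 0.447  -0.1007  0.012 ] lane xy -0.1 0.1889
rackFL [ 0.6665 -0.3154  0.012 ] lane xy 0.1006 -0.0437
t 2.53 p [ 0.5303 -0.2808  0.2333] shift mm [-83.  457.1  32.5] turn [-0.0018  0.0022  0.3898] F [-0.4  0.7 -0.1] M [ 0.03 -0.01 -0.01]
```

The lane pose agrees to about 0.5 mm. Now to the pin.

```bash
python3 -m crank '[{"dx":-83,"dy":457,"dz":15,"ax":0,"ay":0,"az":0.39,"fingers":45},{"dx":-83,"dy":457,"dz":15,"ax":0,"ay":0,"az":0.39,"fingers":45},{"dx":-83,"dy":457,"dz":15,"ax":0,"ay":0,"az":0.39,"fingers":45},{"dx":-83,"dy":457,"dz":15,"ax":0,"ay":0,"az":0.39,"fingers":45},{"dx":-83,"dy":457,"dz":15,"ax":0,"ay":0,"az":0.39,"fingers":45},{"dx":-83,"dy":457,"dz":15,"ax":0,"ay":0,"az":0.39,"fingers":45},{"dx":-83,"dy":457,"dz":15,"ax":0,"ay":0,"az":0.39,"fingers":45},{"dx":-83,"dy":457,"dz":15,"ax":0,"ay":0,"az":0.39,"fingers":45}]' >/dev/null;  python3 go.py .5743 .1816 .20 -.305
```

```text
t 3.2 p [0.5609 0.047  0.2251] shift mm [ 27.7 132.4  25. ] turn [0.0008 0.0082 0.001 ] F [ 0.5 -0.6  0.1] M [-0.07 -0.04 -0.01]
```

```bash
python3 -m crank '[{"dx":28,"dy":132,"dz":25,"ax":0,"ay":0.008,"az":0.001,"fingers":45},{"dx":28,"dy":132,"dz":25,"ax":0,"ay":0.008,"az":0.001,"fingers":45},{"dx":28,"dy":132,"dz":25,"ax":0,"ay":0.008,"az":0.001,"fingers":45},{"dx":28,"dy":132,"dz":25,"ax":0,"ay":0.008,"az":0.001,"fingers":45},{"dx":28,"dy":132,"dz":25,"ax":0,"ay":0.008,"az":0.001,"fingers":45},{"dx":28,"dy":132,"dz":25,"ax":0,"ay":0.008,"az":0.001,"fingers":45}]' >/dev/null
python3 - <<'E'
from h import *
i=camera_info("wrist"); im=camera("wrist"); cv2.imwrite("pics/w3.png",im[:,:,::-1])
K,T=np.array(i["K"]),np.array(i["pose"]); np.savez("w3.npz",K=K,T=T)
cv2.imwrite("pics/w3b.png",cv2.resize(im[90:330,130:410,::-1],None,fx=2.5,fy=2.5,interpolation=cv2.INTER_CUBIC))
E
python3 go.py .5743 .1816 .031 -.305
```

```text
t 3.75 p [0.574  0.1812 0.2022] shift mm [  0.3   0.2 171.2] turn [0.002  0.0031 0.0006] F [ 0.1 -0.4  0. ] M [-0.01  0.   -0.01]
```

View pics/w3b.png

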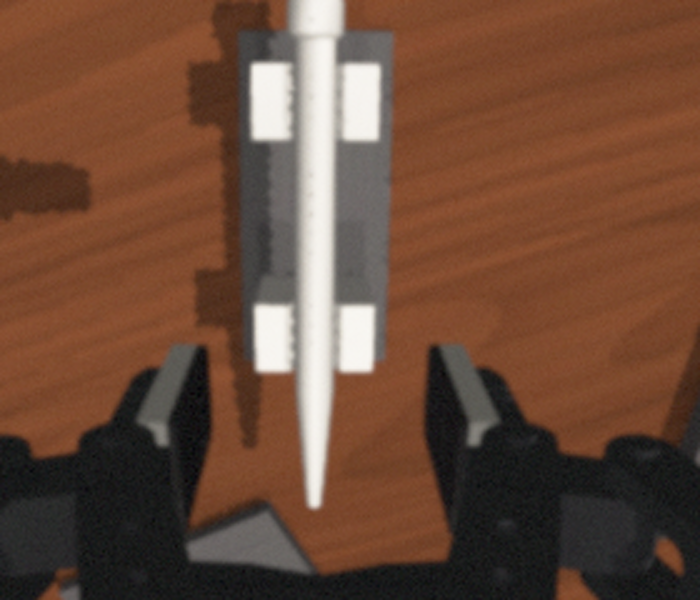

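The pin runs straight down the picture midway between the jaws: head edge at (317,35), tip at (315,507), block inner faces at rows 141 and 304.

```bash
python3 - <<'E'
from h import *
f=np.load("w3.npz");K,T=f["K"],f["T"]
c=lambda u,v:(130+u/2.5,90+v/2.5)
P={k:wz(c(u,v),z,K,T) for k,u,v,z in [("tip",315,507,.05),("sh",317,36,.058),("a",317,110,.058),("b",316,330,.058),("b1",315,141,.05),("b2",315,304,.05)]}
for k in P: print(k,P[k].round(4))
d=(P["b"]-P["a"])[:2];d/=np.linalg.norm(d);print("yaw",np.arctan2(d[1],d[0]),"mid from tip",P["tip"][:2]-.135*d,"from shoulder",P["sh"][:2]+.075*d,"blocks",(P["b1"]+P["b2"])/2)
E
```

```text
tip [0.7063 0.14   0.05  ]
sh [0.5029 0.2044 0.058 ]
a [0.5302 0.1958 0.058 ]
b [0.6162 0.1686 0.058 ]
b1 [0.5425 0.1912 0.05  ]
b2 [0.6079 0.1708 0.05  ]
yaw -0.3067291510507434 mid from tip [0.57763317 0.18073792] from shoulder [0.57441271 0.18170606] blocks [0.57518284 0.18098873 0.05      ]
```

```bash
python3 -m crank '[{"dx":-1,"dy":0,"dz":40,"ax":0,"ay":0,"az":0,"fingers":45},{"dx":-1,"dy":0,"dz":80,"ax":0,"ay":0,"az":0,"fingers":45},{"dx":-1,"dy":0,"dz":120,"ax":0,"ay":0,"az":0,"fingers":45},{"dx":-1,"dy":0,"dz":155,"ax":0,"ay":0,"az":0,"fingers":45},{"dx":-1,"dy":0,"dz":171,"ax":0.002,"ay":0.003,"az":0,"fingers":45},{"dx":-1,"dy":0,"dz":171,"ax":0.002,"ay":0.003,"az":0,"fingers":45},{"dx":-1,"dy":0,"dz":171,"ax":0.002,"ay":0.003,"az":0,"fingers":45}]'; python3 go.py .5753 .1813 .031 -.306
```

```text
clock: 4.33
eef_pos: [0.5764, 0.1803, 0.0328]
orientation: [0.001, 0.152, 0.988, 0.0]
wrist_force: [0.3, 0.3, 0.4]
opening: 0.0452
t 4.33 p [0.5764 0.1803 0.0328] shift mm [1.3 0.6 1.8] turn [0.0007 0.0013 0.0004] F [0.3 0.3 0.4] M [ 0.02 -0.02  0.03]
```

```bash
python3 -m crank '[{"dx":1,"dy":0.5,"dz":1.5,"ax":0,"ay":0,"az":0,"fingers":35},{"dx":1,"dy":0.5,"dz":1.5,"ax":0,"ay":0,"az":0,"fingers":25},{"dx":1,"dy":0.5,"dz":1.5,"ax":0,"ay":0,"az":0,"fingers":10},{"dx":1,"dy":0.5,"dz":1.5,"ax":0,"ay":0,"az":0,"fingers":5},{"dx":1,"dy":0.5,"dz":1.5,"ax":0,"ay":0,"az":0,"fingers":5},{"dx":1,"dy":0.5,"dz":1.5,"ax":0,"ay":0,"az":0,"fingers":5},{"dx":1,"dy":0.5,"dz":1.5,"ax":0,"ay":0,"az":0,"fingers":5}]'; python3 go.py .5753 .1813 .031 -.306
```

```text
clock: 4.92
eef_pos: [0.5769, 0.1804, 0.0344]
orientation: [0.003, 0.152, 0.988, 0.0]
wrist_force: [-2.8, -5.4, 8.3]
opening: 0.014
t 4.92 p [0.5769 0.1804 0.0344] shift mm [1.8 0.4 3.4] turn [0.0008 0.005  0.    ] F [-2.8 -5.4  8.3] M [-0.8   0.52  0.01]
```

```bash
python3 -m crank '[{"dx":0,"dy":0,"dz":-5,"ax":0,"ay":0,"az":0,"fingers":5},{"dx":0,"dy":0,"dz":-15,"ax":0,"ay":0,"az":0,"fingers":5},{"dx":0,"dy":0,"dz":-35,"ax":0,"ay":0,"az":0,"fingers":5},{"dx":0,"dy":0,"dz":-65,"ax":0,"ay":0,"az":0,"fingers":5},{"dx":0,"dy":0,"dz":-100,"ax":0,"ay":0,"az":0,"fingers":5},{"dx":0,"dy":0,"dz":-135,"ax":0,"ay":0,"az":0,"fingers":5},{"dx":0,"dy":0,"dz":-150,"ax":0,"ay":0,"az":0,"fingers":5},{"dx":0,"dy":0,"dz":-150,"ax":0,"ay":0,"az":0,"fingers":5}]'; python3 go.py .5626 -.2804 .16 .0848
python3 - <<'E'
from h import *
i=camera_info("wrist"); im=camera("wrist"); K,T=np.array(i["K"]),np.array(i["pose"]); np.savez("w4.npz",K=K,T=T)
a=im[60:360,130:410,::-1]
s=camera("scene")[:,:,::-1][100:250,220:400]; cv2.imwrite("pics/w4.png",im[:,:,::-1])
cv2.imwrite("pics/w4b.png",np.hstack([cv2.resize(a,(466,500)),cv2.resize(s,(334,278)) if 0 else cv2.copyMakeBorder(cv2.resize(s,(334,278)),0,222,0,0,0)]))
E
```

```text
clock: 5.58
eef_pos: [0.578, 0.1812, 0.1911]
orientation: [0.007, 0.152, 0.988, 0.002]
wrist_force: [1.2, -0.9, -2.8]
opening: 0.0139
t 5.58 p [0.578  0.1812 0.1911] shift mm [-123.8 -445.1   29.9] turn [ 0.0037  0.0148 -0.3904] F [ 1.2 -0.9 -2.8] M [ 0.04 -0.02 -0.03]
```

View pics/w4b.png

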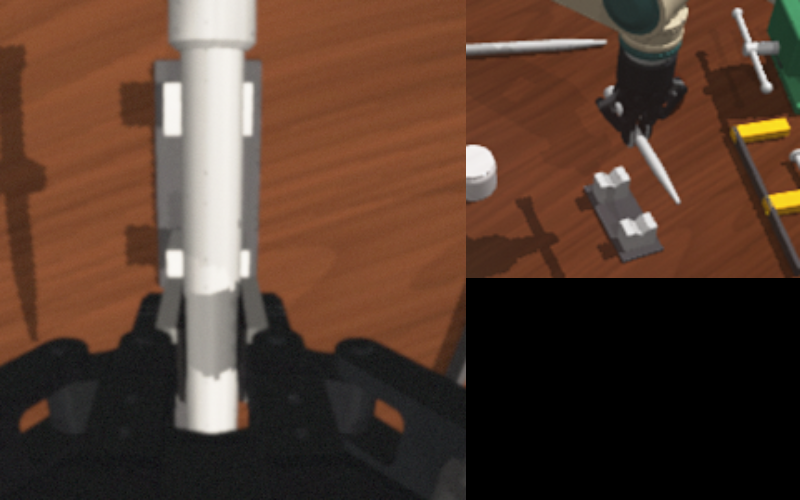

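The pin is held (weight about 3 N) and the V-blocks are empty. The pin stays parallel to the tool. I'll check its offset in the grip, then carry it over.

```bash
python3 - <<'E'
from h import *
f=np.load("w4.npz");K,T=f["K"],f["T"]
o=observe(); tcp=o["eef_pos"]; s=280/466
from scipy.spatial.transform import Rotation as R
q=o["orientation"];Rt=R.from_quat([q[1],q[2],q[3],q[0]])
for u,v,h in [(213,47,.022),(213,100,.022),(213,250,.022)]:
    # intersect with tool plane at z_tool=-h
    oo,d=wray((130+u*s,60+v*s),K,T); oo=Rt.inv().apply(oo-tcp); d=Rt.inv().apply(d)
    print((oo+d*(-h-oo[2])/d[2]).round(4))
m=cv2.imread("pics/w4.png")[:,:,:].max(2)
for v in (100,130,160,200): 
    x=np.flatnonzero(m[v,235:285]>150)+235; print(v,x.min(),x.max())
E
python3 go.py .5643 -.2804 .16 .0848
```

```text
[ 0.076   0.0012 -0.022 ]
[ 0.0624  0.0012 -0.022 ]
[ 0.0222  0.0013 -0.022 ]
100 242 276
130 235 281
160 243 275
200 243 274
t 5.68 p [0.576  0.1806 0.1843] shift mm [-127.5 -443.2   24.5] turn [ 1.000e-04  5.500e-03 -3.906e-01] F [-0.3  0.4 -3.3] M [ 0.02 -0.01 -0.04]
```

```bash
python3 -m crank '[{"dx":-5,"dy":-20,"dz":0,"ax":0,"ay":0.005,"az":-0.03,"fingers":5},{"dx":-16,"dy":-55,"dz":0,"ax":0,"ay":0.005,"az":-0.08,"fingers":5},{"dx":-28,"dy":-95,"dz":0,"ax":0,"ay":0.005,"az":-0.14,"fingers":5},{"dx":-40,"dy":-135,"dz":0,"ax":0,"ay":0.005,"az":-0.2,"fingers":5},{"dx":-51,"dy":-175,"dz":0,"ax":0,"ay":0.005,"az":-0.26,"fingers":5},{"dx":-62,"dy":-215,"dz":0,"ax":0,"ay":0.005,"az":-0.32,"fingers":5},{"dx":-74,"dy":-255,"dz":0,"ax":0,"ay":0.005,"az":-0.37,"fingers":5},{"dx":-85,"dy":-295,"dz":0,"ax":0,"ay":0.005,"az":-0.39,"fingers":5}]'; python3 go.py .5643 -.2809 .16 .0848
```

```text
clock: 6.35
eef_pos: [0.5668, -0.1278, 0.1815]
orientation: [-0.002, -0.044, 0.999, 0.001]
wrist_force: [0.4, 0.4, -2.8]
opening: 0.0141
t 6.35 p [ 0.5668 -0.1278  0.1815] shift mm [  15.7 -152.3   21.3] turn [ 0.0019 -0.0039  0.0023] F [ 0.4  0.4 -2.8] M [ 0.01 -0.07 -0.04]
```

```bash
python3 -m crank '[{"dx":5,"dy":-40,"dz":0,"ax":0,"ay":0,"az":0,"fingers":5},{"dx":10,"dy":-80,"dz":0,"ax":0,"ay":0,"az":0,"fingers":5},{"dx":13,"dy":-115,"dz":0,"ax":0,"ay":0,"az":0,"fingers":5},{"dx":15.5,"dy":-140,"dz":10,"ax":0,"ay":-0.003,"az":0,"fingers":5},{"dx":15.5,"dy":-152.5,"dz":20,"ax":0,"ay":-0.003,"az":0,"fingers":5},{"dx":15.5,"dy":-152.5,"dz":21,"ax":0,"ay":-0.003,"az":0,"fingers":5},{"dx":15.5,"dy":-152.5,"dz":21,"ax":0,"ay":-0.003,"az":0,"fingers":5},{"dx":15.5,"dy":-152.5,"dz":21,"ax":0,"ay":-0.003,"az":0,"fingers":5}]'; python3 go.py .5643 -.2809 .08 .0848
```

```text
clock: 7.02
eef_pos: [0.5644, -0.2796, 0.1591]
orientation: [-0.001, -0.044, 0.999, 0.002]
wrist_force: [-0.3, -0.4, -3.5]
opening: 0.0143
t 7.02 p [ 0.5644 -0.2796  0.1591] shift mm [ 0.  -1.6 79.1] turn [ 0.0037 -0.0027  0.0035] F [-0.3 -0.4 -3.5] M [ 0.02 -0.01 -0.05]
```

```bash
python3 -m crank '[{"dx":0,"dy":-1.5,"dz":30,"ax":0.003,"ay":-0.002,"az":0.003,"fingers":5},{"dx":0,"dy":-1.5,"dz":55,"ax":0.003,"ay":-0.002,"az":0.003,"fingers":5},{"dx":0,"dy":-1.5,"dz":72,"ax":0.003,"ay":-0.002,"az":0.003,"fingers":5},{"dx":0,"dy":-1.5,"dz":79,"ax":0.003,"ay":-0.002,"az":0.003,"fingers":5},{"dx":0,"dy":-1.5,"dz":79,"ax":0.003,"ay":-0.002,"az":0.003,"fingers":5},{"dx":0,"dy":-1.5,"dz":79,"ax":0.003,"ay":-0.002,"az":0.003,"fingers":5}]'; python3 go.py .5643 -.2809 .0643 .0848
```

```text
clock: 7.52
eef_pos: [0.565, -0.2802, 0.0813]
orientation: [0.0, -0.043, 0.999, 0.0]
wrist_force: [1.2, 0.6, -3.2]
opening: 0.0141
t 7.52 p [ 0.565  -0.2802  0.0813] shift mm [ 0.8 -0.6 17. ] turn [0.0001 0.0005 0.0017] F [ 1.2  0.6 -3.2] M [-0.07 -0.03  0.02]
```

```bash
python3 -m crank '[{"dx":0.8,"dy":-0.6,"dz":2,"ax":0,"ay":0,"az":0,"fingers":5},{"dx":0.8,"dy":-0.6,"dz":5,"ax":0,"ay":0,"az":0,"fingers":5},{"dx":0.8,"dy":-0.6,"dz":8,"ax":0,"ay":0,"az":0,"fingers":5},{"dx":0.8,"dy":-0.6,"dz":10,"ax":0,"ay":0,"az":0,"fingers":5},{"dx":0.8,"dy":-0.6,"dz":12,"ax":0,"ay":0,"az":0,"fingers":5},{"dx":0.8,"dy":-0.6,"dz":12,"ax":0,"ay":0,"az":0,"fingers":5}]'; python3 go.py .5643 -.2809 .0643 .0848
```

```text
clock: 8.02
eef_pos: [0.564, -0.2808, 0.0686]
orientation: [-0.0, -0.043, 0.999, 0.0]
wrist_force: [-0.4, -0.9, -2.8]
opening: 0.0138
t 8.02 p [ 0.564  -0.2808  0.0686] shift mm [-0.3 -0.2  4.3] turn [ 0.0006 -0.0003  0.0016] F [-0.4 -0.9 -2.8] M [ 0.01 -0.03 -0.03]
```

```bash
python3 -m crank '[{"dx":0,"dy":0,"dz":2,"ax":0,"ay":0,"az":0,"fingers":5},{"dx":0,"dy":0,"dz":4,"ax":0,"ay":0,"az":0,"fingers":5},{"dx":0,"dy":0,"dz":5,"ax":0,"ay":0,"az":0,"fingers":5},{"dx":0,"dy":0,"dz":5,"ax":0,"ay":0,"az":0,"fingers":5}]'; python3 go.py .5643 -.2809 .0643 .0848
```

```text
clock: 8.35
eef_pos: [0.5638, -0.2807, 0.0632]
orientation: [-0.0, -0.043, 0.999, 0.001]
wrist_force: [0.3, -0.1, -3.2]
opening: 0.0138
t 8.35 p [ 0.5638 -0.2807  0.0632] shift mm [-0.5 -0.3 -1.1] turn [ 0.001  -0.0008  0.0015] F [ 0.3 -0.1 -3.2] M [-0.03 -0.03  0.02]
```

```bash
python3 -m crank '[{"dx":0,"dy":0,"dz":1.5,"ax":0,"ay":0,"az":0,"fingers":5},{"dx":0,"dy":0,"dz":3,"ax":0,"ay":0,"az":0,"fingers":5},{"dx":0,"dy":0,"dz":4,"ax":0,"ay":0,"az":0,"fingers":5},{"dx":0,"dy":0,"dz":4,"ax":0,"ay":0,"az":0,"fingers":5}]'; python3 go.py .5643 -.2809 .0583 .0848
```

```text
clock: 8.68
eef_pos: [0.5636, -0.2806, 0.0588]
orientation: [-0.001, -0.043, 0.999, 0.001]
wrist_force: [-0.0, 0.4, -2.9]
opening: 0.0139
t 8.68 p [ 0.5636 -0.2806  0.0588] shift mm [-0.6 -0.4  0.5] turn [ 0.0014 -0.0014  0.0015] F [-0.   0.4 -2.9] M [-0.07 -0.04 -0.05]
```

```bash
python3 -m crank '[{"dx":0,"dy":0,"dz":1.5,"ax":0,"ay":0,"az":0,"fingers":5},{"dx":0,"dy":0,"dz":3,"ax":0,"ay":0,"az":0,"fingers":5},{"dx":0,"dy":0,"dz":3,"ax":0,"ay":0,"az":0,"fingers":5}]'; python3 go.py .5643 -.2809 .0583 .0848
```

```text
clock: 8.93
eef_pos: [0.5634, -0.2805, 0.0553]
orientation: [-0.001, -0.043, 0.999, 0.001]
wrist_force: [-0.2, -0.9, -3.0]
opening: 0.0141
t 8.93 p [ 0.5634 -0.2805  0.0553] shift mm [-0.8 -0.5 -3. ] turn [ 0.0017 -0.0019  0.0015] F [-0.2 -0.9 -3. ] M [-0.07  0.03  0.01]
```

```bash
python3 -m crank '[{"dx":0,"dy":0,"dz":1.5,"ax":0,"ay":0,"az":0,"fingers":5},{"dx":0,"dy":0,"dz":2.5,"ax":0,"ay":0,"az":0,"fingers":5},{"dx":0,"dy":0,"dz":2.5,"ax":0,"ay":0,"az":0,"fingers":5}]'; python3 go.py .5643 -.2809 .0583 .0848
```

```text
clock: 9.18
eef_pos: [0.5633, -0.2804, 0.0524]
orientation: [-0.001, -0.043, 0.999, 0.001]
wrist_force: [-0.1, 0.6, -2.5]
opening: 0.0141
t 9.18 p [ 0.5633 -0.2804  0.0524] shift mm [-1.  -0.6 -5.9] turn [ 0.002  -0.0024  0.0015] F [-0.1  0.6 -2.5] M [ 0.02  0.06 -0.06]
```

```bash
python3 -m crank '[{"dx":0,"dy":0,"dz":1.5,"ax":0.001,"ay":-0.002,"az":0.001,"fingers":5},{"dx":0,"dy":0,"dz":2.5,"ax":0.001,"ay":-0.002,"az":0.001,"fingers":5},{"dx":0,"dy":0,"dz":2.5,"ax":0.001,"ay":-0.002,"az":0.001,"fingers":5}]'; python3 go.py .5643 -.2809 .0583 .0848
```

```text
clock: 9.43
eef_pos: [0.5632, -0.2804, 0.0497]
orientation: [-0.0, -0.043, 0.999, 0.0]
wrist_force: [0.3, -0.7, -2.5]
opening: 0.0137
t 9.43 p [ 0.5632 -0.2804  0.0497] shift mm [-1.  -0.6 -8.6] turn [ 0.001  -0.0004  0.0004] F [ 0.3 -0.7 -2.5] M [-0.07  0.05 -0.07]
```

```bash
python3 -m crank '[{"dx":0,"dy":0,"dz":1,"ax":0,"ay":0,"az":0,"fingers":5},{"dx":0,"dy":0,"dz":2,"ax":0,"ay":0,"az":0,"fingers":5},{"dx":0,"dy":0,"dz":2,"ax":0,"ay":0,"az":0,"fingers":5}]'; python3 go.py .5643 -.2809 .0583 .0848
```

```text
clock: 9.68
eef_pos: [0.5636, -0.2806, 0.0483]
orientation: [0.0, -0.043, 0.999, 0.0]
wrist_force: [-0.7, 0.3, 0.9]
opening: 0.0138
t 9.68 p [ 0.5636 -0.2806  0.0483] shift mm [ -0.7  -0.4 -10. ] turn [0.0005 0.0006 0.0004] F [-0.7  0.3  0.9] M [ 0.04 -0.06 -0.04]
```

Contact at TCP z of about 0.048. I'll press on in small steps.

```bash
python3 -m crank '[{"dx":0,"dy":0,"dz":1,"ax":0,"ay":0,"az":0,"fingers":5},{"dx":0,"dy":0,"dz":2,"ax":0,"ay":0,"az":0,"fingers":5},{"dx":0,"dy":0,"dz":2,"ax":0,"ay":0,"az":0,"fingers":5}]'; python3 go.py .5643 -.2809 .0583 .0848
```

```text
clock: 9.93
eef_pos: [0.5643, -0.2806, 0.0474]
orientation: [0.001, -0.043, 0.999, -0.0]
wrist_force: [-0.1, 1.8, 4.5]
opening: 0.0139
t 9.93 p [ 0.5643 -0.2806  0.0474] shift mm [ -0.   -0.3 -10.9] turn [-0.0002  0.0026  0.0006] F [-0.1  1.8  4.5] M [ 0.3  -0.13 -0.02]
```

```bash
python3 -m crank '[{"dx":0,"dy":0,"dz":1,"ax":0,"ay":0,"az":0,"fingers":5},{"dx":0,"dy":0,"dz":2,"ax":0,"ay":0,"az":0,"fingers":5},{"dx":0,"dy":0,"dz":2,"ax":0,"ay":0,"az":0,"fingers":5}]'; python3 go.py .5643 -.2809 .0583 .0848
```

```text
clock: 10.18
eef_pos: [0.5652, -0.2807, 0.0468]
orientation: [0.002, -0.043, 0.999, -0.0]
wrist_force: [-0.3, 1.2, 6.6]
opening: 0.0141
t 10.18 p [ 0.5652 -0.2807  0.0468] shift mm [  0.8  -0.2 -11.5] turn [-0.0012  0.0049  0.0008] F [-0.3  1.2  6.6] M [ 0.39 -0.1  -0.02]
```

```bash
python3 -m crank '[{"dx":0.8,"dy":0.5,"dz":2,"ax":0,"ay":0.004,"az":0,"fingers":5},{"dx":0.8,"dy":0.7,"dz":3,"ax":0,"ay":0.004,"az":0,"fingers":5},{"dx":0.8,"dy":0.7,"dz":3,"ax":0,"ay":0.004,"az":0,"fingers":5}]'; python3 go.py .5643 -.2809 .0583 .0848
```

```text
clock: 10.43
eef_pos: [0.5656, -0.2805, 0.0458]
orientation: [0.002, -0.043, 0.999, -0.002]
wrist_force: [0.6, 1.9, 8.4]
opening: 0.0138
t 10.43 p [ 0.5656 -0.2805  0.0458] shift mm [  1.3  -0.3 -12.5] turn [-0.0033  0.0044  0.0009] F [0.6 1.9 8.4] M [ 0.22 -0.11  0.06]
```

```bash
python3 -m crank '[{"dx":1,"dy":0.8,"dz":2,"ax":0,"ay":0.004,"az":0,"fingers":5},{"dx":1,"dy":0.8,"dz":3.5,"ax":0,"ay":0.004,"az":0,"fingers":5},{"dx":1,"dy":0.8,"dz":3.5,"ax":0,"ay":0.004,"az":0,"fingers":5}]'; python3 go.py .5643 -.2809 .0583 .0848
```

```text
clock: 10.68
eef_pos: [0.5655, -0.2804, 0.0437]
orientation: [0.002, -0.043, 0.999, -0.003]
wrist_force: [1.8, -0.1, 3.5]
opening: 0.014
t 10.68 p [ 0.5655 -0.2804  0.0437] shift mm [  1.2  -0.5 -14.6] turn [-0.0054  0.003   0.0012] F [ 1.8 -0.1  3.5] M [-0.08  0.11  0.03]
```

```bash
python3 -m crank '[{"dx":1,"dy":0.4,"dz":2,"ax":-0.002,"ay":0.004,"az":0,"fingers":5},{"dx":1,"dy":0.4,"dz":3.5,"ax":-0.002,"ay":0.004,"az":0,"fingers":5},{"dx":1,"dy":0.4,"dz":3.5,"ax":-0.002,"ay":0.004,"az":0,"fingers":5}]'; python3 go.py .5643 -.2809 .0583 .0848
```

```text
clock: 10.93
eef_pos: [0.5648, -0.2803, 0.0401]
orientation: [-0.0, -0.043, 0.999, -0.002]
wrist_force: [1.7, -0.5, 3.1]
opening: 0.0138
t 10.93 p [ 0.5648 -0.2803  0.0401] shift mm [  0.5  -0.6 -18.2] turn [-0.0041 -0.0004  0.0011] F [ 1.7 -0.5  3.1] M [-0.19 -0.24 -0.01]
```

```bash
python3 -m crank '[{"dx":0.5,"dy":0,"dz":1.5,"ax":-0.003,"ay":0,"az":0,"fingers":5},{"dx":0.5,"dy":0,"dz":2.5,"ax":-0.003,"ay":0,"az":0,"fingers":5},{"dx":0.5,"dy":0,"dz":2.5,"ax":-0.003,"ay":0,"az":0,"fingers":5}]'; python3 go.py .5643 -.2809 .0583 .0848
```

```text
clock: 11.18
eef_pos: [0.5646, -0.2805, 0.0381]
orientation: [0.0, -0.043, 0.999, -0.001]
wrist_force: [1.4, -0.1, 3.5]
opening: 0.0137
t 11.18 p [ 0.5646 -0.2805  0.0381] shift mm [  0.3  -0.4 -20.2] turn [-0.0013  0.0006  0.001 ] F [ 1.4 -0.1  3.5] M [ 0.   -0.39 -0.02]
```

```bash
python3 -m crank '[{"dx":0.3,"dy":0,"dz":1.5,"ax":-0.003,"ay":0,"az":0,"fingers":5},{"dx":0.3,"dy":0,"dz":2,"ax":-0.003,"ay":0,"az":0,"fingers":5},{"dx":0.3,"dy":0,"dz":2,"ax":-0.003,"ay":0,"az":0,"fingers":5}]'; python3 go.py .5643 -.2809 .0583 .0848
```

```text
clock: 11.43
eef_pos: [0.564, -0.2804, 0.0354]
orientation: [-0.0, -0.043, 0.999, 0.001]
wrist_force: [0.7, 0.5, 0.4]
opening: 0.0141
t 11.43 p [ 0.564  -0.2804  0.0354] shift mm [ -0.2  -0.5 -22.9] turn [0.0021 0.0001 0.0008] F [0.7 0.5 0.4] M [-0.02 -0.33 -0.  ]
```

```bash
python3 -m crank '[{"dx":0,"dy":-0.3,"dz":1,"ax":0.002,"ay":0,"az":0,"fingers":5},{"dx":0,"dy":-0.3,"dz":1.5,"ax":0.002,"ay":0,"az":0,"fingers":5},{"dx":0,"dy":-0.3,"dz":1.5,"ax":0.002,"ay":0,"az":0,"fingers":5}]'; python3 go.py .5643 -.2809 .0583 .0848
python3 - <<'E'
from h import *
im=camera("scene")[:,:,::-1]; cv2.imwrite("pics/s5.png",im); w=camera("wrist")[:,:,::-1]; cv2.imwrite("pics/w5.png",w)
a=cv2.resize(im[210:350,120:270],(450,420),interpolation=cv2.INTER_CUBIC); b=cv2.resize(w[60:340,150:383],(350,420),interpolation=cv2.INTER_CUBIC)
cv2.imwrite("pics/c5.png",np.hstack([a,b]))
E
```

```text
clock: 11.68
eef_pos: [0.5641, -0.2806, 0.0352]
orientation: [0.0, -0.043, 0.999, 0.0]
wrist_force: [-4.3, 4.7, 11.1]
opening: 0.0139
t 11.68 p [ 0.5641 -0.2806  0.0352] shift mm [ -0.1  -0.3 -23.1] turn [0.0002 0.0002 0.0009] F [-4.3  4.7 11.1] M [0.59 0.42 0.01]
```

View pics/c5.png

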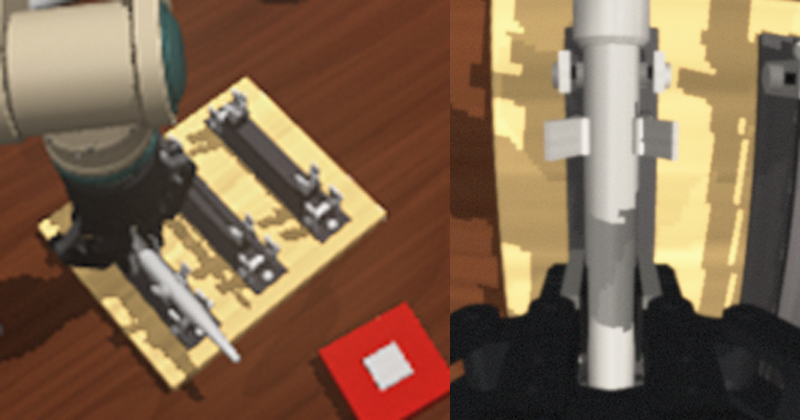

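The pin's shaft is between the near clip's fingers (wrist pane, row 140) and lies along the lane in the scene pane. The sudden stiff stop suggests a seat. I'll add one more modest push to check.

```bash
python3 -m crank '[{"dx":0,"dy":0,"dz":1.5,"ax":0,"ay":0,"az":0,"fingers":5},{"dx":0,"dy":0,"dz":2,"ax":0,"ay":0,"az":0,"fingers":5},{"dx":0,"dy":0,"dz":2,"ax":0,"ay":0,"az":0,"fingers":5}]'; python3 go.py .5643 -.2809 .0583 .0848
```

```text
clock: 12.03
eef_pos: [0.5642, -0.2806, 0.0352]
orientation: [0.0, -0.043, 0.999, -0.0]
wrist_force: [-6.4, 3.9, 14.4]
opening: 0.0138
t 12.03 p [ 0.5642 -0.2806  0.0352] shift mm [ -0.   -0.3 -23.1] turn [-0.0001  0.0005  0.001 ] F [-6.4  3.9 14.4] M [0.61 0.73 0.04]
```

```bash
python3 - <<'E'
import cv2,numpy as np
for n in ("w4","w5"):
    g=cv2.GaussianBlur(cv2.imread(f"pics/{n}.png").max(2).astype(np.float32),(3,3),0)
    for v in (120,130,145,165,175):
        r=g[v,225:292]; d=np.diff(r); 
        if v in(145,): pass
        a=np.argmax(d[:30]);b=30+np.argmin(d[30:]); print(n,v,225+a,225+b,b-a, end=" | ")
    c=g[60:120,252:262].mean(1); print("shoulder",60+np.argmax(np.abs(np.diff(c))))
E
python3 -m crank '[{"dx":0,"dy":0,"dz":0,"ax":0,"ay":0,"az":0,"fingers":5},{"dx":0,"dy":0,"dz":-0.5,"ax":0,"ay":0,"az":0,"fingers":20},{"dx":0,"dy":0,"dz":-0.5,"ax":0,"ay":0,"az":0,"fingers":30},{"dx":0,"dy":0,"dz":-0.5,"ax":0,"ay":0,"az":0,"fingers":35},{"dx":0,"dy":0,"dz":-0.5,"ax":0,"ay":0,"az":0,"fingers":35},{"dx":0,"dy":0,"dz":-0.5,"ax":0,"ay":0,"az":0,"fingers":35}]'; python3 go.py .5643 -.2809 .0583 .0848
```

```text
w4 120 227 281 54 | w4 130 227 281 54 | w4 145 243 275 32 | w4 165 240 274 34 | w4 175 240 274 34 | shoulder 83
w5 120 238 275 37 | w5 130 238 272 34 | w5 145 237 278 41 | w5 165 238 274 36 | w5 175 239 274 35 | shoulder 83
clock: 12.53
eef_pos: [0.5641, -0.2806, 0.0352]
orientation: [-0.0, -0.043, 0.999, 0.0]
wrist_force: [0.0, 0.2, 1.3]
opening: 0.0349
t 12.53 p [ 0.5641 -0.2806  0.0352] shift mm [ -0.2  -0.4 -23.1] turn [ 0.0002 -0.0001  0.001 ] F [0.  0.2 1.3] M [-0.01 -0.02  0.06]
```

```bash
python3 -m crank '[{"dx":0,"dy":0,"dz":-10,"ax":0,"ay":0,"az":0,"fingers":35},{"dx":0,"dy":0,"dz":-35,"ax":0,"ay":0,"az":0,"fingers":35},{"dx":30,"dy":0,"dz":-70,"ax":0,"ay":0,"az":0,"fingers":35},{"dx":60,"dy":0,"dz":-95,"ax":0,"ay":0,"az":0,"fingers":5},{"dx":90,"dy":0,"dz":-110,"ax":0,"ay":0,"az":0,"fingers":0},{"dx":110,"dy":0,"dz":-115,"ax":0,"ay":0,"az":0,"fingers":0},{"dx":110,"dy":0,"dz":-115,"ax":0,"ay":0,"az":0,"fingers":0},{"dx":110,"dy":0,"dz":-115,"ax":0,"ay":0,"az":0,"fingers":0}]'; python3 go.py .53 -.2832 .09 .0848
python3 - <<'E'
from h import *
s=camera("scene")[:,:,::-1]; cv2.imwrite("pics/s6.png",s); t=camera("top")[:,:,::-1]; cv2.imwrite("pics/t6.png",t)
i=camera_info("wrist");w=camera("wrist")[:,:,::-1]; cv2.imwrite("pics/w6.png",w);np.savez("w6.npz",K=i["K"],T=i["pose"])
a=cv2.resize(s[210:350,130:260],(390,420),interpolation=cv2.INTER_CUBIC); b=cv2.resize(w[90:370,170:420],(375,420),interpolation=cv2.INTER_CUBIC)
cv2.imwrite("pics/c6.png",np.hstack([a,b]))
E
```

```text
clock: 13.2
eef_pos: [0.4543, -0.2905, 0.1517]
orientation: [0.001, -0.042, 0.999, -0.001]
wrist_force: [0.0, -1.1, -0.5]
opening: 0.0001
t 13.2 p [ 0.4543 -0.2905  0.1517] shift mm [-76.    0.9  61.9] turn [-0.0013  0.0017 -0.0002] F [ 0.  -1.1 -0.5] M [ 0.01 -0.04 -0.07]
```

View pics/c6.png

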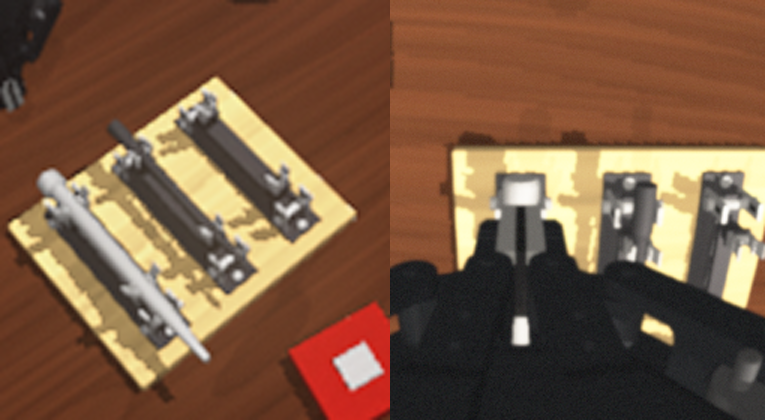

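The pin lies in the lane, with its head near at crop (48,180) and its point away at (208,357). These views are too steep to judge clip height, so I'll press with closed fingers beside each clip and feel whether it is home.

```bash
python3 go.py .5347 -.2828 .075 .0848; python3 -m crank '[{"dx":-80,"dy":1,"dz":0,"ax":0,"ay":0.001,"az":0,"fingers":0},{"dx":-80,"dy":1,"dz":0,"ax":0,"ay":0.001,"az":0,"fingers":0},{"dx":-80.5,"dy":1,"dz":30,"ax":0,"ay":0.001,"az":0,"fingers":0},{"dx":-80.5,"dy":1,"dz":60,"ax":0,"ay":0.001,"az":0,"fingers":0},{"dx":-80.5,"dy":1,"dz":76,"ax":0,"ay":0.001,"az":0,"fingers":0},{"dx":-80.5,"dy":1,"dz":76,"ax":0,"ay":0.001,"az":0,"fingers":0},{"dx":-80.5,"dy":1,"dz":76,"ax":0,"ay":0.001,"az":0,"fingers":0}]'; python3 go.py .5347 -.2828 .065 .0848
```

```text
t 13.35 p [ 0.4549 -0.2897  0.1498] shift mm [-80.1  -0.1  74.8] turn [ 0.0009 -0.0006  0.0015] F [ 0.   0.1 -0.7] M [-0.   -0.01 -0.01]
clock: 13.93
eef_pos: [0.535, -0.281, 0.0724]
orientation: [-0.002, -0.044, 0.999, 0.001]
wrist_force: [0.7, 0.0, 1.3]
opening: 0.0002
t 13.93 p [ 0.535  -0.281   0.0724] shift mm [ 0.4 -1.8  7.4] turn [ 0.0027 -0.004   0.0023] F [0.7 0.  1.3] M [-0.05 -0.06 -0.01]
```

```bash
python3 -m crank '[{"dx":0.4,"dy":-1.8,"dz":2,"ax":0.002,"ay":-0.004,"az":0.002,"fingers":0},{"dx":0.4,"dy":-1.8,"dz":4,"ax":0.002,"ay":-0.004,"az":0.002,"fingers":0},{"dx":0.4,"dy":-1.8,"dz":6,"ax":0.002,"ay":-0.004,"az":0.002,"fingers":0},{"dx":0.4,"dy":-1.8,"dz":7,"ax":0.002,"ay":-0.004,"az":0.002,"fingers":0},{"dx":0.4,"dy":-1.8,"dz":7,"ax":0.002,"ay":-0.004,"az":0.002,"fingers":0}]'; python3 go.py .5347 -.2828 .062 .0848
```

```text
clock: 14.35
eef_pos: [0.5347, -0.283, 0.0657]
orientation: [0.0, -0.042, 0.999, 0.0]
wrist_force: [-0.4, -0.3, -0.3]
opening: -0.0
t 14.35 p [ 0.5347 -0.283   0.0657] shift mm [0.  0.2 3.7] turn [0.0004 0.0004 0.0002] F [-0.4 -0.3 -0.3] M [-0.08 -0.01 -0.01]
```

```bash
python3 -m crank '[{"dx":0,"dy":0,"dz":1,"ax":0,"ay":0,"az":0,"fingers":0},{"dx":0,"dy":0,"dz":2,"ax":0,"ay":0,"az":0,"fingers":0},{"dx":0,"dy":0,"dz":3,"ax":0,"ay":0,"az":0,"fingers":0},{"dx":0,"dy":0,"dz":3,"ax":0,"ay":0,"az":0,"fingers":0}]'; python3 go.py .5347 -.2828 .062 .0848
```

```text
clock: 14.68
eef_pos: [0.5346, -0.2829, 0.0625]
orientation: [0.0, -0.042, 0.999, 0.0]
wrist_force: [-0.6, -0.5, -0.6]
opening: -0.0004
t 14.68 p [ 0.5346 -0.2829  0.0625] shift mm [-0.1  0.1  0.5] turn [0.0006 0.0001 0.0002] F [-0.6 -0.5 -0.6] M [-0.01  0.03  0.01]
```

```bash
python3 -m crank '[{"dx":0,"dy":0,"dz":1,"ax":0,"ay":0,"az":0,"fingers":0},{"dx":0,"dy":0,"dz":2,"ax":0,"ay":0,"az":0,"fingers":0},{"dx":0,"dy":0,"dz":2,"ax":0,"ay":0,"az":0,"fingers":0}]'; python3 go.py .5347 -.2828 .062 .0848
```

```text
clock: 14.93
eef_pos: [0.5345, -0.2828, 0.0602]
orientation: [-0.0, -0.042, 0.999, 0.0]
wrist_force: [0.2, 0.2, -0.1]
opening: 0.0001
t 14.93 p [ 0.5345 -0.2828  0.0602] shift mm [-0.2  0.  -1.8] turn [ 0.0009 -0.0002  0.0001] F [ 0.2  0.2 -0.1] M [-0.   -0.01 -0.05]
```

```bash
python3 -m crank '[{"dx":0,"dy":0,"dz":1,"ax":0,"ay":0,"az":0,"fingers":0},{"dx":0,"dy":0,"dz":2,"ax":0,"ay":0,"az":0,"fingers":0},{"dx":0,"dy":0,"dz":2,"ax":0,"ay":0,"az":0,"fingers":0}]'; python3 go.py .5347 -.2828 .062 .0848
```

```text
clock: 15.18
eef_pos: [0.5346, -0.2829, 0.0584]
orientation: [-0.0, -0.042, 0.999, 0.0]
wrist_force: [-1.4, -0.3, 0.4]
opening: -0.0002
t 15.18 p [ 0.5346 -0.2829  0.0584] shift mm [-0.1  0.1 -3.6] turn [ 0.0007 -0.0001  0.0002] F [-1.4 -0.3  0.4] M [-0.02  0.08  0.02]
```

```bash
python3 -m crank '[{"dx":0,"dy":0,"dz":1,"ax":0,"ay":0,"az":0,"fingers":0},{"dx":0,"dy":0,"dz":2,"ax":0,"ay":0,"az":0,"fingers":0},{"dx":0,"dy":0,"dz":2,"ax":0,"ay":0,"az":0,"fingers":0}]'; python3 go.py .5347 -.2828 .062 .0848
```

```text
clock: 15.43
eef_pos: [0.5348, -0.2832, 0.058]
orientation: [0.0, -0.042, 0.999, -0.0]
wrist_force: [-4.9, 0.8, 8.2]
opening: -0.0002
t 15.43 p [ 0.5348 -0.2832  0.058 ] shift mm [ 0.   0.4 -4. ] turn [-0.0002  0.0006  0.0001] F [-4.9  0.8  8.2] M [0.27 0.68 0.03]
```

```bash
python3 -m crank '[{"dx":0,"dy":0,"dz":1.5,"ax":0,"ay":0,"az":0,"fingers":0},{"dx":0,"dy":0,"dz":2.5,"ax":0,"ay":0,"az":0,"fingers":0},{"dx":0,"dy":0,"dz":2.5,"ax":0,"ay":0,"az":0,"fingers":0}]'; python3 go.py .5347 -.2828 .062 .0848
```

```text
clock: 15.68
eef_pos: [0.5352, -0.2836, 0.0578]
orientation: [0.001, -0.042, 0.999, -0.001]
wrist_force: [-6.4, 2.2, 11.9]
opening: 0.0001
t 15.68 p [ 0.5352 -0.2836  0.0578] shift mm [ 0.4  0.9 -4.2] turn [-0.0016  0.0019  0.0001] F [-6.4  2.2 11.9] M [ 0.41  0.84 -0.01]
```

```bash
python3 -m crank '[{"dx":0,"dy":0.6,"dz":2,"ax":0,"ay":0,"az":0,"fingers":0},{"dx":0,"dy":0.6,"dz":3.2,"ax":0,"ay":0,"az":0,"fingers":0},{"dx":0,"dy":0.6,"dz":3.2,"ax":0,"ay":0,"az":0,"fingers":0},{"dx":0,"dy":0.6,"dz":3.2,"ax":0,"ay":0,"az":0,"fingers":0}]'; python3 go.py .5347 -.2828 .062 .0848
```

```text
clock: 16.02
eef_pos: [0.5357, -0.2839, 0.0577]
orientation: [0.002, -0.042, 0.999, -0.002]
wrist_force: [-6.7, 2.2, 15.0]
opening: -0.0
t 16.02 p [ 0.5357 -0.2839  0.0577] shift mm [ 0.8  1.1 -4.3] turn [-0.0039  0.0037 -0.0001] F [-6.7  2.2 15. ] M [ 0.39  1.12 -0.02]
```

The near end is solid at 15 N, with a contact height of 0.0578. Now the far end.

```bash
python3 -m crank '[{"dx":0,"dy":0,"dz":-15,"ax":0,"ay":0,"az":0,"fingers":0},{"dx":0,"dy":0,"dz":-30,"ax":0,"ay":0,"az":0,"fingers":0},{"dx":-25,"dy":1,"dz":-30,"ax":0,"ay":0,"az":0,"fingers":0},{"dx":-54,"dy":1,"dz":-25,"ax":-0.004,"ay":0.004,"az":0,"fingers":0},{"dx":-55,"dy":1.2,"dz":-10,"ax":-0.004,"ay":0.004,"az":0,"fingers":0},{"dx":-55,"dy":1.2,"dz":-10,"ax":-0.004,"ay":0.004,"az":0,"fingers":0},{"dx":-55,"dy":1.2,"dz":-10,"ax":-0.004,"ay":0.004,"az":0,"fingers":0}]'; python3 go.py .5905 -.278 .0577 .0848
```

```text
clock: 16.6
eef_pos: [0.5894, -0.2775, 0.0663]
orientation: [-0.002, -0.042, 0.999, 0.001]
wrist_force: [-0.3, -0.2, 0.1]
opening: 0.0002
t 16.6 p [ 0.5894 -0.2775  0.0663] shift mm [-1.1 -0.6  8.6] turn [ 0.0019 -0.0032  0.0002] F [-0.3 -0.2  0.1] M [0.   0.03 0.01]
```

```bash
python3 -m crank '[{"dx":-1,"dy":-0.6,"dz":1,"ax":0.002,"ay":-0.003,"az":0,"fingers":0},{"dx":-1,"dy":-0.6,"dz":2,"ax":0.002,"ay":-0.003,"az":0,"fingers":0},{"dx":-1,"dy":-0.6,"dz":3,"ax":0.002,"ay":-0.003,"az":0,"fingers":0},{"dx":-1,"dy":-0.6,"dz":3,"ax":0.002,"ay":-0.003,"az":0,"fingers":0}]'; python3 go.py .5905 -.278 .0577 .0848
```

```text
clock: 16.93
eef_pos: [0.5902, -0.2782, 0.0637]
orientation: [0.0, -0.042, 0.999, -0.0]
wrist_force: [0.4, 0.7, -0.0]
opening: 0.0
t 16.93 p [ 0.5902 -0.2782  0.0637] shift mm [-0.3  0.2  6. ] turn [-0.0004  0.0002 -0.0003] F [ 0.4  0.7 -0. ] M [ 0.01 -0.01  0.01]
```

```bash
python3 -m crank '[{"dx":0,"dy":0,"dz":1,"ax":0,"ay":0,"az":0,"fingers":0},{"dx":0,"dy":0,"dz":2,"ax":0,"ay":0,"az":0,"fingers":0},{"dx":0,"dy":0,"dz":2,"ax":0,"ay":0,"az":0,"fingers":0}]'; python3 go.py .5905 -.278 .0577 .0848
```

```text
clock: 17.18
eef_pos: [0.5901, -0.2783, 0.0617]
orientation: [0.0, -0.042, 0.999, -0.0]
wrist_force: [-1.2, -0.4, -0.2]
opening: 0.0003
t 17.18 p [ 0.5901 -0.2783  0.0617] shift mm [-0.4  0.2  4. ] turn [-0.0004  0.0002 -0.0004] F [-1.2 -0.4 -0.2] M [ 0.02 -0.   -0.01]
```

```bash
python3 -m crank '[{"dx":0,"dy":0,"dz":1,"ax":0,"ay":0,"az":0,"fingers":0},{"dx":0,"dy":0,"dz":2,"ax":0,"ay":0,"az":0,"fingers":0},{"dx":0,"dy":0,"dz":2,"ax":0,"ay":0,"az":0,"fingers":0}]'; python3 go.py .5905 -.278 .0577 .0848
```

```text
clock: 17.43
eef_pos: [0.5902, -0.2784, 0.06]
orientation: [0.0, -0.042, 0.999, -0.0]
wrist_force: [-1.1, 0.0, 1.5]
opening: -0.0001
t 17.43 p [ 0.5902 -0.2784  0.06  ] shift mm [-0.3  0.3  2.3] turn [-0.0006  0.0004 -0.0004] F [-1.1  0.   1.5] M [0.08 0.09 0.03]
```

```bash
python3 -m crank '[{"dx":0,"dy":0,"dz":1.5,"ax":0,"ay":0,"az":0,"fingers":0},{"dx":0,"dy":0,"dz":2.5,"ax":0,"ay":0,"az":0,"fingers":0},{"dx":0,"dy":0,"dz":2.5,"ax":0,"ay":0,"az":0,"fingers":0}]'; python3 go.py .5905 -.278 .0577 .0848
```

```text
clock: 17.68
eef_pos: [0.5906, -0.2787, 0.0595]
orientation: [0.001, -0.042, 0.999, -0.001]
wrist_force: [-3.3, 0.4, 9.1]
opening: -0.0
t 17.68 p [ 0.5906 -0.2787  0.0595] shift mm [0.1 0.7 1.8] turn [-0.0018  0.0017 -0.0004] F [-3.3  0.4  9.1] M [0.21 0.55 0.01]
```

```bash
python3 -m crank '[{"dx":0,"dy":0.5,"dz":1.5,"ax":0,"ay":0,"az":0,"fingers":0},{"dx":0,"dy":0.5,"dz":3,"ax":0,"ay":0,"az":0,"fingers":0},{"dx":0,"dy":0.5,"dz":3,"ax":0,"ay":0,"az":0,"fingers":0},{"dx":0,"dy":0.5,"dz":3,"ax":0,"ay":0,"az":0,"fingers":0}]'; python3 go.py .5905 -.278 .0577 .0848
```

```text
clock: 18.02
eef_pos: [0.5911, -0.2788, 0.0593]
orientation: [0.002, -0.042, 0.999, -0.002]
wrist_force: [-4.7, 1.4, 12.4]
opening: 0.0
t 18.02 p [ 0.5911 -0.2788  0.0593] shift mm [0.5 0.9 1.6] turn [-0.0037  0.0036 -0.0006] F [-4.7  1.4 12.4] M [0.26 0.9  0.  ]
```

```bash
python3 -m crank '[{"dx":0,"dy":0.5,"dz":2,"ax":0,"ay":0.003,"az":0,"fingers":0},{"dx":0,"dy":0.5,"dz":4,"ax":0,"ay":0.003,"az":0,"fingers":0},{"dx":0,"dy":0.5,"dz":4,"ax":0,"ay":0.003,"az":0,"fingers":0},{"dx":0,"dy":0.5,"dz":4,"ax":0,"ay":0.003,"az":0,"fingers":0}]'; python3 go.py .5905 -.278 .0577 .0848
```

```text
clock: 18.35
eef_pos: [0.5919, -0.2792, 0.0591]
orientation: [0.002, -0.042, 0.999, -0.003]
wrist_force: [-6.8, 1.8, 15.7]
opening: 0.0001
t 18.35 p [ 0.5919 -0.2792  0.0591] shift mm [1.3 1.4 1.4] turn [-0.0065  0.0034 -0.0008] F [-6.8  1.8 15.7] M [ 0.33  1.13 -0.02]
```

```bash
python3 -m crank '[{"dx":0,"dy":0.5,"dz":2,"ax":0,"ay":0.003,"az":0,"fingers":0},{"dx":0,"dy":0.5,"dz":4,"ax":0,"ay":0.003,"az":0,"fingers":0},{"dx":0,"dy":0.5,"dz":4.5,"ax":0,"ay":0.003,"az":0,"fingers":0},{"dx":0,"dy":0.5,"dz":4.5,"ax":0,"ay":0.003,"az":0,"fingers":0},{"dx":0,"dy":0.5,"dz":4.5,"ax":0,"ay":0.003,"az":0,"fingers":0}]'; python3 go.py .5905 -.278 .0577 .0848
```

```text
clock: 18.77
eef_pos: [0.5929, -0.2797, 0.0591]
orientation: [0.002, -0.042, 0.999, -0.005]
wrist_force: [-6.8, 2.2, 18.4]
opening: -0.0004
t 18.77 p [ 0.5929 -0.2797  0.0591] shift mm [2.3 1.9 1.4] turn [-0.0095  0.0039 -0.0009] F [-6.8  2.2 18.4] M [0.39 1.2  0.01]
```

The far end is solid at 18 N. I'll recheck the near end at a similar push.

```bash
python3 -m crank '[{"dx":0,"dy":0,"dz":-15,"ax":0,"ay":0,"az":0,"fingers":0},{"dx":0,"dy":0,"dz":-30,"ax":-0.009,"ay":0.004,"az":0,"fingers":0},{"dx":30,"dy":1,"dz":-30,"ax":-0.009,"ay":0.004,"az":0,"fingers":0},{"dx":57,"dy":2,"dz":-25,"ax":-0.009,"ay":0.004,"az":0,"fingers":0},{"dx":58,"dy":2,"dz":-5,"ax":-0.009,"ay":0.004,"az":0,"fingers":0},{"dx":58,"dy":2,"dz":-3,"ax":-0.009,"ay":0.004,"az":0,"fingers":0},{"dx":58,"dy":2,"dz":-3,"ax":-0.009,"ay":0.004,"az":0,"fingers":0}]'; python3 go.py .5347 -.2828 .0577 .0848
```

```text
clock: 19.35
eef_pos: [0.5342, -0.2821, 0.0605]
orientation: [-0.001, -0.042, 0.999, 0.001]
wrist_force: [0.3, -0.4, 0.3]
opening: -0.0002
t 19.35 p [ 0.5342 -0.2821  0.0605] shift mm [-0.5 -0.8  2.8] turn [ 0.0014 -0.0024 -0.0011] F [ 0.3 -0.4  0.3] M [-0.03 -0.   -0.04]
```

```bash
python3 -m crank '[{"dx":-0.5,"dy":-0.8,"dz":1.5,"ax":0,"ay":-0.002,"az":0,"fingers":0},{"dx":-0.5,"dy":-0.8,"dz":3,"ax":0,"ay":-0.002,"az":0,"fingers":0},{"dx":-0.5,"dy":-0.8,"dz":4,"ax":0,"ay":-0.002,"az":0,"fingers":0},{"dx":-0.5,"dy":-0.8,"dz":5,"ax":0,"ay":-0.002,"az":0,"fingers":0},{"dx":-0.5,"dy":-0.8,"dz":5,"ax":0,"ay":-0.002,"az":0,"fingers":0}]'; python3 go.py .5347 -.2828 .0577 .0848
```

```text
clock: 19.77
eef_pos: [0.5359, -0.2833, 0.058]
orientation: [0.001, -0.042, 0.999, -0.0]
wrist_force: [-3.2, 1.5, 8.7]
opening: -0.0001
t 19.77 p [ 0.5359 -0.2833  0.058 ] shift mm [1.2 0.6 0.3] turn [-0.0005  0.0017 -0.0007] F [-3.2  1.5  8.7] M [ 0.23  0.6  -0.04]
```

```bash
python3 -m crank '[{"dx":0,"dy":0.5,"dz":2,"ax":0,"ay":0.002,"az":0,"fingers":0},{"dx":0,"dy":0.5,"dz":3.5,"ax":0,"ay":0.002,"az":0,"fingers":0},{"dx":0,"dy":0.5,"dz":4,"ax":0,"ay":0.002,"az":0,"fingers":0},{"dx":0,"dy":0.5,"dz":4,"ax":0,"ay":0.002,"az":0,"fingers":0},{"dx":0,"dy":0.5,"dz":4,"ax":0,"ay":0.002,"az":0,"fingers":0}]'; python3 go.py .5347 -.2828 .0577 .0848
```

```text
clock: 20.18
eef_pos: [0.5371, -0.2837, 0.0577]
orientation: [0.001, -0.042, 0.999, -0.002]
wrist_force: [-7.3, 1.6, 15.3]
opening: 0.0002
t 20.18 p [ 0.5371 -0.2837  0.0577] shift mm [2.4 1.1 0. ] turn [-0.0033  0.0024 -0.0005] F [-7.3  1.6 15.3] M [0.35 1.11 0.01]
```

```bash
python3 -m crank '[{"dx":2,"dy":0.5,"dz":2,"ax":0,"ay":0.002,"az":0,"fingers":0},{"dx":2,"dy":0.5,"dz":4,"ax":0,"ay":0.002,"az":0,"fingers":0},{"dx":2,"dy":0.5,"dz":4.5,"ax":0,"ay":0.002,"az":0,"fingers":0},{"dx":2,"dy":0.5,"dz":4.5,"ax":0,"ay":0.002,"az":0,"fingers":0},{"dx":2,"dy":0.5,"dz":4.5,"ax":0,"ay":0.002,"az":0,"fingers":0}]'; python3 go.py .5347 -.2828 .0577 .0848
python3 -m crank '[{"dx":0,"dy":0,"dz":-15,"ax":0,"ay":0,"az":0,"fingers":0},{"dx":0,"dy":0,"dz":-40,"ax":0,"ay":0,"az":0,"fingers":0},{"dx":30,"dy":0,"dz":-75,"ax":0,"ay":0,"az":0,"fingers":0},{"dx":55,"dy":20,"dz":-110,"ax":0,"ay":0,"az":0,"fingers":0},{"dx":75,"dy":50,"dz":-145,"ax":0,"ay":0,"az":0,"fingers":0},{"dx":85,"dy":85,"dz":-170,"ax":0,"ay":0,"az":0,"fingers":0},{"dx":85,"dy":100,"dz":-180,"ax":0,"ay":0,"az":0,"fingers":0},{"dx":85,"dy":100,"dz":-180,"ax":0,"ay":0,"az":0,"fingers":0}]'
python3 - <<'E'
from h import *
s=camera("scene")[:,:,::-1]; t=camera("top")[:,:,::-1]
i=camera_info("wrist");w=camera("wrist")[:,:,::-1]; cv2.imwrite("pics/w7.png",w);np.savez("w7.npz",K=i["K"],T=i["pose"]); cv2.imwrite("pics/s7.png",s)
a=cv2.resize(s[210:350,130:260],(390,420),interpolation=cv2.INTER_CUBIC); b=cv2.resize(w[110:320,130:330],(400,420),interpolation=cv2.INTER_CUBIC)
cv2.imwrite("pics/c7.png",np.hstack([a,b]))
# bystanders: top-image change
t0=cv2.imread("pics/top0.png"); d=cv2.absdiff(t0,t).max(2)>45
for n,(u,v) in dict(paste=(259,216),offcut=(254,81),clamp=(125,115),magnet=(323,87),discs=(129,207),punch=(339,155)).items(): print(n,int(d[v-25:v+25,u-25:u+25].sum()) if n!="punch" else int(d[v-30:v+30,u-4:u+4].sum()))
E
```

```text
clock: 20.6
eef_pos: [0.5368, -0.2844, 0.0576]
orientation: [0.002, -0.042, 0.999, -0.003]
wrist_force: [-6.7, 3.3, 19.0]
opening: 0.0001
t 20.6 p [ 0.5368 -0.2844  0.0576] shift mm [ 2.   1.7 -0.1] turn [-0.0068  0.0044 -0.0002] F [-6.7  3.3 19. ] M [ 0.41  1.04 -0.02]
clock: 21.27
eef_pos: [0.4437, -0.1881, 0.243]
orientation: [0.007, -0.044, 0.999, -0.005]
wrist_force: [0.6, 0.2, 0.2]
opening: 0.0
paste 0
offcut 0
clamp 0
magnet 0
discs 0
punch 48
```

View pics/c7.png

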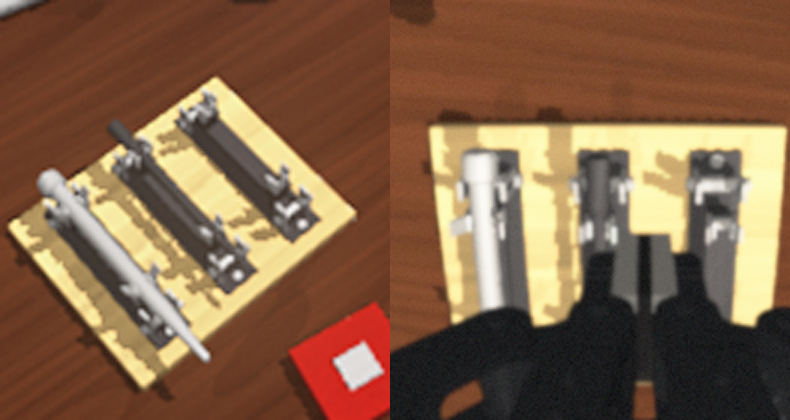

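The pin lies in the wide clips with its head near the robot (wrist pane, 480,155) and its point away. The punch and magnet are in place. One last numeric position check before handing in.

```bash
python3 - <<'E'
from h import *
f=np.load("w7.npz");K,T=f["K"],f["T"];X=np.array([.9964,.0848]);Y=np.array([-.0848,.9964]);C=np.array([.5626,-.2804])
for k,u,v,z,off in [("shoulder",480,184,.058,75),("shaft",485,260,.059,0)]:
    p=wz((130+(u-390)/2,110+v/2),z,K,T); e=p[:2]-C; print(k,"lane x,y mm",(1000*X@e).round(1),(1000*Y@e).round(1),"-> mid x",(1000*X@e+off).round(1) if off else "")
o=observe(); print(o["clock"],o["wrist_force"].round(1))
d=cv2.absdiff(cv2.imread("pics/s6.png")[230:300,150:230],cv2.imread("pics/s7.png")[230:300,150:230]).max(2); print("scene change s6->s7",int((d>45).sum()))
s0=cv2.imread("pics/scene0.png"); d=cv2.absdiff(s0,cv2.imread("pics/s7.png")).max(2)[250:310,163:215]; print("punch region",int((d>60).sum()))
E
```

```text
shoulder lane x,y mm -75.3 2.4 -> mid x -0.3
shaft lane x,y mm -26.7 1.4 -> mid x 
21.4167 [-1.1  0.1 -0.1]
scene change s6->s7 1
punch region 156
```

```bash
python3 -c "
from plant import finish_job; print(finish_job())"
```

```text
the job is handed in; nothing more can be done
None
```

I put the drift pin from the V-blocks into the wide clips (the −y lane) with its point away from the robot, let go and handed the job in at about 21.4 s. No verdict came back.

**Seating:** Pressed down in the grip, the pin met contact, the force peaked at about 11 N and then dropped, and at the end it met a solid stop. After letting go, I pressed beside each clip with closed fingers. Both ends were solid: near end 19 N and far end 18 N, each giving no more than about 0.5 mm after contact. The two contact heights, 57.6 and 59.1 mm, mean a slope of about 1.5°, inside the bar's 2.3° limit. I never saw the clip spreads themselves, so "home" rests on force and height.

**Position:** The last wrist picture puts the pin's middle about 0.3 mm off along the lane. Across, it read 1.4–2.4 mm from an oblique view, inside the 4 mm limit. That is more than the roughly 0.5 mm I expected.

**Bystanders:** The top view shows no change around the tin, offcut, clamp, magnet and discs. Around the punch some pixels changed (48 in the top view, 156 in the scene view). I put that down to the pin and its shadow next to it, because the punch looks unmoved in the pictures. I did not measure its position.

The gripper was clear of everything at hand-in, with wrist force about 1 N.

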